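Snap the retaining ring onto an ink roller's axle

ROBOT

A 7-joint arm with a two-finger parallel gripper is mounted at the origin on the work surface. World frame = base frame: x ahead of the robot, y to its left, z up, the work surface at z = 0. Lengths are in m, angles in rad, forces in N, time in s.
With the tool pointing down it reaches from about 0.4 to 0.85 m from the base axis. Payload 10.4 kg.
Tool frame: the origin (TCP) lies midway between the tips of the shut fingers; the grasp point (between the pads) lies 19 mm behind it; x points along the fingers, y is the direction in which the jaws open and shut, and the axes are right-handed (so a half turn about x gives the same grasp; the last joint's range is limited). The gripper opens to 87 mm and grips with 3 to 60 N. Pads are 19 mm wide; open, the fingers measure 117 mm over their backs; the gripper's body (75 mm by 190 mm) begins 51 mm behind the grasp point.
Start: joints at [-1.167, 0.332, -0.065, 1.46, 0.022, 1.35, -0.088], TCP at [0.259, 0.569, 0.223] pointing down, gripper open.
Joint ranges: [-2.6, 2.6], [-0.5, 2.12], [-1.47, 1.34], [0.16, 2.42], [-1.27, 4.41], [0.06, 2.06], [-2.6, 2.6]. Speed limits (rad/s): [2.22, 2.22, 2.79, 2.79, 3.14, 3.14, 3.14].

INTERFACE

Orientations are given as a unit quaternion [x, y, z, w].
In Python, from bench import r gives the robot as it stands.
- The arm moves only by the shell command python3 -m jog 'ROWS' [OPENING] [FORCE]. ROWS is JSON, a list of rows, each an object with "slide": the shift along the tool's x, y, z in cm, a list of three; "roll": the turn about the tool's x in degrees. A call has 1 to 5 rows; each row is the pose to reach, as a shift and turn from the pose measured when the call began, along the tool's axes at that moment; what a row does not reach only later rows make up. A row lasts 1/12 s, in which the tool goes at most 41.7 mm and 7.16 degrees, less where a joint would pass 70% of its speed; a pose out of reach is approached as far as the arm can. A call with a gripper value outside its range is refused whole. OPENING is the closure, from 0 (fully open) to 1 (shut), set as the call begins (- or left out, the last holds). The fingers move at their own pace and stop on an object; FORCE is the grip in N (left out, the last holds). Time passes only in rows, so rows that repeat a pose let the fingers close. It gives the time, the measured TCP pose, the force and the opening at its end, in the units of the state.
- r.read_state(): the state, without advancing time (a new reading comes with each control period).
- r.camera(name): name is "scene" or "top" or "wrist"; returns the picture (400x640x3 uint8, red, green, blue); there is no depth.
- r.camera_info(name): a dict with "intrinsics" (3x3 intrinsics, pixels), "R" (3x3) and "t" (3): a world point X has camera coordinates R X + t; the wrist camera has in their place "hand_eye" (4x4, takes a point from camera to tool coordinates, whose origin is the TCP and whose axes are the tool frame's). Camera axes: x right, y down, z forward; pixel columns grow to the right and rows downward; lengths in m; the calibration is good to about 2 mm. The wrist camera is an equidistant fisheye: a pixel r from the principal point sees the ray r / f radians off the axis. A picture is of the moment at which its call begins: read the wrist's pose just before it. camera_info takes no time and is no camera call.
- r.close_job(): hands the job in, once; it reports no verdict.
The state is a dict: "time": time; "joint_positions": joint angles; "joint_vel": joint speeds; "joint_torque": joint torques, N m; "ee_pos": TCP position; "eef_rot": TCP orientation; "ft_force": force on the tool from outside, world axes, zero at the start; "torque": the same for the moment, N m; "width": finger opening in m.
Only numpy, scipy, OpenCV 4.12 (cv2) and the standard library are available. Lean on these libraries where they do the work, as an engineer would, in place of code of your own. Each camera call takes 0.05 s, during which the arm holds its last target.

TASK

Fit the steel retaining ring, which lies loose on the upright axle end of the ink roller, into the axle's groove: take the spreading pliers from their wooden stand, put both pins into the ring's eyes, squeeze just far enough for the ring to clear the axle without overstretching it, press it down gently onto the sprung cap until it has passed the axle's shoulder, and let it close into the groove so that it holds the cap down. Then put the pliers back upright in their stand, fully down. Keep the fingers off the ring and the roller, and leave the ink tin, the bottle, the palette knife and the brush alone.

Things in the scene. Friction and masses are not known exactly. Their poses are not given: they have to be found in the camera images.
- roller: Fixed ink roller on end: wooden foot 110 mm across, 30 high; black drum 84 across to 92 high; aluminium cap 72 across, top at 109 to 111 at rest (differs from roller to roller); vertical axle through it: brass groove 19 across up to the shoulder at 112, steel head 24 across from 112 to 121 (1.5 bevel on top), pilot stub 16 across to 127. Origin on the axle's axis at the table, z up.
- axle_end (a point): Centre of the top face of the 24 mm axle head, 121 mm above the table, z up; the ring lies on this face at the start.
- cap (a joint): How far the sprung cap is pressed down, m: 0 at rest, 0.0045 at its hard stop. Pushes up with 4 N plus 1 N per mm (8.5 N at the stop). At rest it partly covers the groove: with the 4 mm ring on it, it must go down 1.7 to 3.7 mm, depending on the roller, before the ring is below the shoulder and can close; pressing until it just reaches the stop is always enough. A fitted ring holds it 1 to 3 mm down.
- ring: Steel retaining ring, 40 g, 4 mm thick, 20 inside, 34 outside (a little egg-shaped to the rear), flat: two coupled sprung halves hinged at the rear (+x, pin 20 mm from centre), two brass eyes at the front (-x), 10 mm tall. Origin: centre of the shut ring, underside, fixed to the hinge pin; x from eyes to hinge, z up. When spread, the eyes also come 3.5 mm nearer the hinge. Up to 2 mm play on the pilot; yaw within 1.2 rad.
- ring_left_eye (a point): Centre of the top rim of the +y eye (23 mm in front of the ring's centre, 10 mm to +y, 10 mm above the ring's underside when shut). Through hole 13 mm along x, 10 mm along y; walls 2.5 mm.
- ring_right_eye (a point): The same for the -y eye.
- ring_left (a joint): Opening angle of the +y half, rad: 0 shut. The 24 mm axle head passes through from 0.15 to 0.2; 0.25 is comfortable; beyond 0.36 the ring is overstretched. Takes 2 N at each eye at first, 5 N at 0.25. At 0.25 the head passes with its axis on the ring's x axis, -5 to 4 mm from the ring's origin, best 0.
- ring_right (a joint): Opening angle of the -y half, rad; the same as the +y half.
- pliers: Upright spreading pliers, about 240 g: red plate 78 (x) by 70 (y) by 14 mm; origin centre of its underside, z up. Two blue grips above, two pins (at x -21.5) and two fixed pressing feet below (18 long in x at y 14 to 21 either side, reaching 40 down). Origin over the axle, x along the ring's x: pins over eyes. Feet on the ring: origin 44 above the ring's underside.
- jaw_a (a joint): Travel of each grip, m: 0 at rest to 0.020; the grips are coupled. Each mm a grip goes in moves its pin 1 mm out, away from the other. Spring: 8 N plus 0.4 N per mm on each grip. Each pin first crosses its play in the eye (about 4.2 mm), then each mm turns its ring half by 0.024 rad: grips about 31 mm apart give 0.25 rad.
- pliers_grip (a point): Midway between the grips, 44 mm above the pliers' origin: good grasp centre, fingers closing along the pliers' y. Grips 22 mm wide (x), outer faces 60 mm apart at rest, 14 to 66 mm above the origin; a ledge 10 mm deep juts out at their foot, top 20 mm above the origin, fingertips may push on it.
- pliers_tips (a point): Midway between the tips of the pins, 21.5 mm in front (-x) of the pliers' origin and 42.8 mm below it. Pins are blades 6 mm (x) by 3.6 mm (y), round-tipped, 9 mm either side of the middle at rest, on arms 9 mm square whose underside is 31 mm below the origin.
- stand: Fixed wooden tool stand, open-topped box 82 (x) by 74 (y) by 62 mm tall, walls 10 mm, well 62 by 54 mm. Origin centre of its underside, z up. The pliers hang in it, plate resting on the rim: pliers' origin over the stand's, 62 mm up, x along the stand's x, with about 5 mm play all round.
- ink_tin: Blue ink tin 68 mm across, 50 high; bystander. Origin under its centre.
- ink_bottle: Black bottle 56 mm across, 130 high; bystander. Origin under its centre.
- palette_knife: Palette knife lying flat; bystander.
- ink_brush: Brush lying flat; bystander.

How it is judged:
By the outcome, as a careful person would: the job done as asked, in the order asked, and still so for the second after the job is handed in, with the robot touching nothing.
It also fails if it takes over 51 s, if anything falls off the work surface, if the arm or the gripper's body presses on something with over 40 N, if the wrist force passes 120 N, or if a joint passes its speed limit or range.

## Working session

There is one attempt and no reset: what is moved stays moved. The work goes in short steps, Python scripts to look and compute and a shell command to move; the robot and the scene stay as the last step left them, time stands still between calls to the robot, and variables do not carry over. Pictures are saved under pics/ and viewed, and the job is handed in when it is done.

```bash
ls; mkdir -p pics
python3 - <<'E'
from bench import r
import cv2,json
s=r.read_state()
print({k:s[k] for k in('time','ee_pos','eef_rot','ft_force','width')})
for n in('scene','top','wrist'):
    im=r.camera(n); cv2.imwrite(f'pics/{n}0.png',im[:,:,::-1]); print(n,r.camera_info(n))
E
```

```text
pics
{'time': 0.0, 'ee_pos': array([0.25858476, 0.56860708, 0.22175384]), 'eef_rot': array([ 0.14925583,  0.69114003, -0.15022199,  0.69100037]), 'ft_force': array([ 0.22304912, -0.25005585, -0.12689926]), 'width': 0.08730664358825707}
scene {'intrinsics': array([[392.43024158,   0.        , 320.79564201],
       [  0.        , 392.43024158, 191.34435576],
       [  0.        ,   0.        ,   1.        ]]), 'R': array([[ 0.54392508,  0.83911515, -0.00559202],
       [ 0.71260432, -0.46541758, -0.52495862],
       [-0.44310336,  0.28155326, -0.85110938]]), 't': array([-0.33072826, -0.40030744,  1.21503952])}
top {'intrinsics': array([[423.80717424,   0.        , 320.98191888],
       [  0.        , 423.80717424, 199.64625251],
       [  0.        ,   0.        ,   1.        ]]), 'R': array([[-0.01927224, -0.99981183, -0.00221179],
       [-0.97822428,  0.01931327, -0.20665006],
       [ 0.20665389, -0.00181898, -0.97841242]]), 't': array([0.01585216, 0.60796831, 0.73224614])}
wrist {'intrinsics': array([[309.70691629,   0.        , 321.60863839],
       [  0.        , 309.70691629, 202.04473409],
       [  0.        ,   0.        ,   1.        ]]), 'hand_eye': array([[-5.01829289e-06, -3.03541433e-01,  9.52818240e-01,
        -1.61916884e-01],
       [ 9.99999133e-01,  1.25339024e-03,  4.04562110e-04,
        -8.59318541e-05],
       [-1.31705444e-03,  9.52817416e-01,  3.03541163e-01,
        -8.41975608e-02],
       [ 0.00000000e+00,  0.00000000e+00,  0.00000000e+00,
         1.00000000e+00]])}
```

View pics/scene0.png

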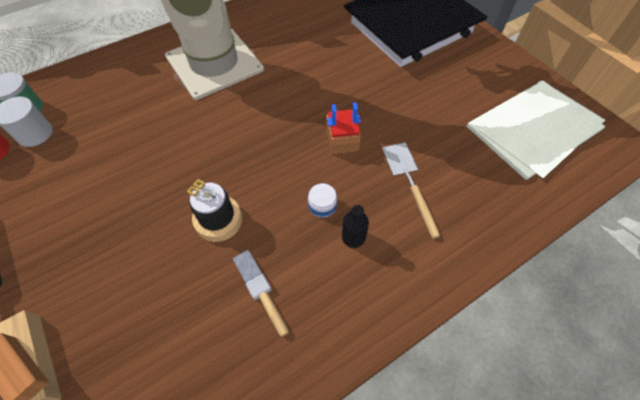

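View pics/top0.png

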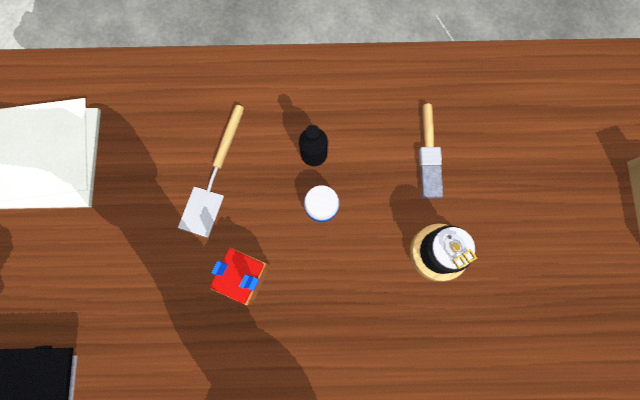

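View pics/wrist0.png

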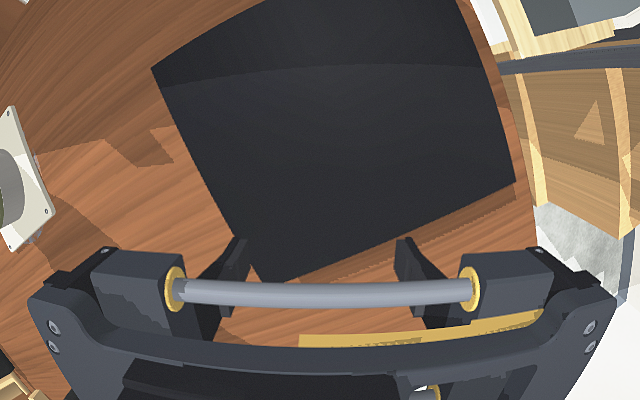

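The scene view shows the pliers in the stand at about (343,130), the roller at (213,212), the tin at (322,200) and the bottle at (355,228). In the top view the stand is at (238,276) and the roller at (445,250), with the ring's eyes to the lower right at about (465,257). I'll enlarge both.

```bash
cat > h.py <<'E'
import numpy as np, cv2
from scipy.spatial.transform import Rotation as Ro
from bench import r
def ray(n,uv,st=None):
    ci=r.camera_info(n);K=np.array(ci['intrinsics'])
    x=(uv[0]-K[0,2])/K[0,0];y=(uv[1]-K[1,2])/K[1,1]
    if n=='wrist':
        th=np.hypot(x,y);s=np.sin(th)/th if th>1e-9 else 1
        d=np.array([x*s,y*s,np.cos(th)]);H=np.array(ci['hand_eye'])
        R=Ro.from_quat(st['eef_rot']).as_matrix()
        return R@(H[:3,:3]@ [0,0,0]+H[:3,3])+st['ee_pos'], R@H[:3,:3]@d
    R=np.array(ci['R']);t=np.array(ci['t'])
    return -R.T@t, R.T@np.array([x,y,1.])
def atz(n,uv,z,st=None):
    o,d=ray(n,uv,st);return o+d*(z-o[2])/d[2]
def proj(n,X,st=None):
    ci=r.camera_info(n);K=np.array(ci['intrinsics']);X=np.asarray(X,float)
    if n=='wrist':
        H=np.array(ci['hand_eye']);R=Ro.from_quat(st['eef_rot']).as_matrix()
        p=H[:3,:3].T@(R.T@(X-st['ee_pos'])-H[:3,3])
        q=np.hypot(p[0],p[1]);th=np.arctan2(q,p[2]);k=th/q if q>1e-9 else 1/p[2]
        return np.array([K[0,2]+K[0,0]*p[0]*k,K[1,2]+K[1,1]*p[1]*k])
    p=np.array(ci['R'])@X+np.array(ci['t']);q=K@p;return q[:2]/q[2]
def crop(im,x0,y0,w,h,s,name):
    """im rgb"""
    c=cv2.resize(im[y0:y0+h,x0:x0+w],None,fx=s,fy=s,interpolation=cv2.INTER_CUBIC)
    for i in range(0,w,10): cv2.line(c,(i*s,0),(i*s,6 if i%50 else 14),(255,255,0),1)
    for i in range(0,h,10): cv2.line(c,(0,i*s),(6 if i%50 else 14,i*s),(255,255,0),1)
    cv2.imwrite('pics/'+name+'.png',c[:,:,::-1])
E
python3 - <<'E'
from h import *
a=cv2.imread('pics/top0.png')[:,:,::-1];b=cv2.imread('pics/scene0.png')[:,:,::-1]
crop(a,200,235,80,80,7,'t_pl');crop(a,400,210,90,80,7,'t_ro')
crop(b,180,165,80,80,7,'s_ro');crop(b,310,90,70,70,8,'s_pl')
E
```

```text
(no output)
```

View pics/t_pl.png

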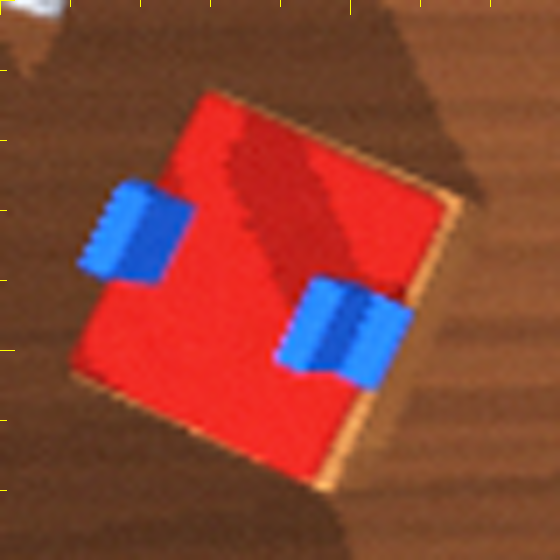

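View pics/t_ro.png

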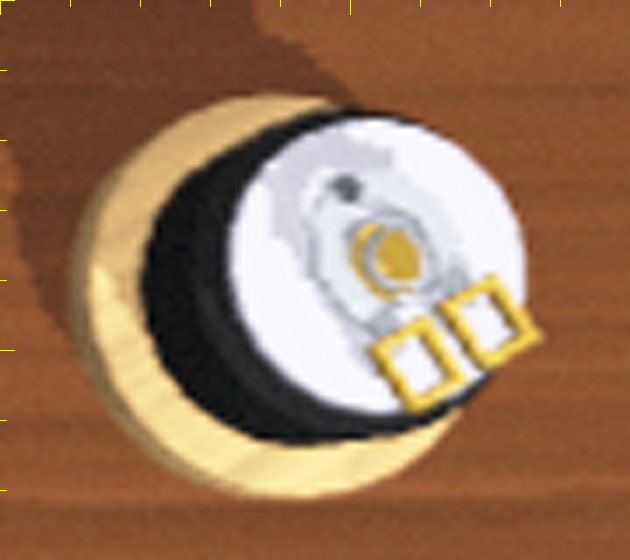

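View pics/s_ro.png

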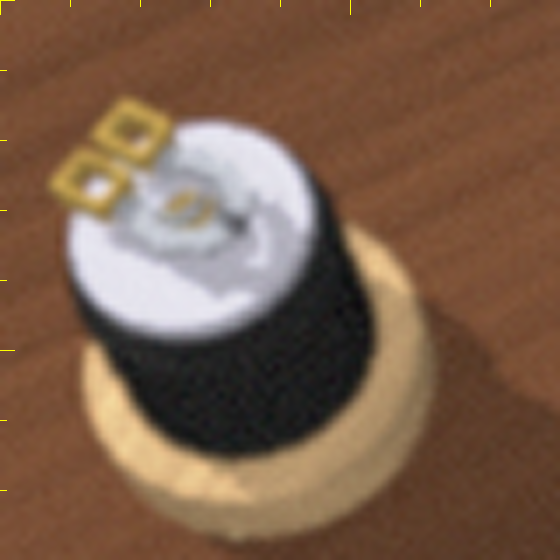

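View pics/s_pl.png

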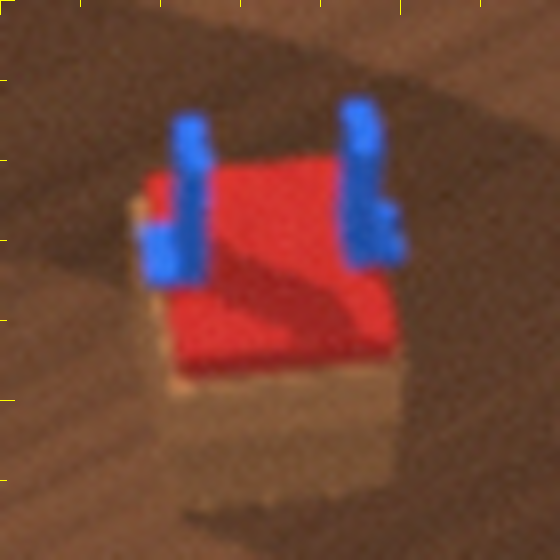

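Run:
```python
from h import *
f=lambda n,x0,y0,s,p,z:atz(n,((p[0]+.5)/s-.5+x0,(p[1]+.5)/s-.5+y0),z)
T=lambda p,z:f('top',200,235,7,p,z)
c=[T(p,.076) for p in((210,92),(447,205),(315,483),(72,368))]
print('plate',np.round(c,4),np.mean(c,0),[np.linalg.norm(c[i]-c[(i+1)%4]) for i in range(4)])
for a,b in((c[2],c[1]),(c[3],c[0])): print(np.degrees(np.arctan2(*(a-b)[[1,0]]))) 
# scene corners of plate top: front ones
S=lambda p,z:f('scene',310,90,8,p,z)
for p in((148,175),(338,157),(398,350),(183,372)): print('s',S(p,.076))
R=lambda p,z:f('top',400,210,7,p,z)
print('stub',R((400,253),.127),'cap',R((376,264),.110),'hinge',R((347,187),.127))
print('eyes',R((413,365),.131),R((491,322),.131))
Q=lambda p,z:f('scene',180,165,7,p,z)
print('S stub',Q((188,208),.127),'eyes',Q((92,184),.131),Q((134,131),.131),'cap',Q((192,228),.110),'hinge',Q((238,221),.127))
```

```text
plate [[0.5201 0.1707 0.076 ]
 [0.4901 0.1093 0.076 ]
 [0.4216 0.1419 0.076 ]
 [0.451  0.2039 0.076 ]] [0.47068962 0.1564424  0.076     ] [np.float64(0.0683439834328335), np.float64(0.07583167719691372), np.float64(0.06866190967445913), np.float64(0.07663020606804527)]
154.59483775409046
154.35347307608325
s [0.42399718 0.14192727 0.076     ]
s [0.45091695 0.19711765 0.076     ]
s [0.52628446 0.16625467 0.076     ]
s [0.49734587 0.10619543 0.076     ]
stub [ 0.51093324 -0.2229832   0.127     ] cap [ 0.50994443 -0.22227866  0.11      ] hinge [ 0.52710337 -0.21154147  0.127     ]
eyes [ 0.48396294 -0.22252058  0.131     ] [ 0.4937404  -0.24195688  0.131     ]
S stub [ 0.51784852 -0.22358682  0.127     ] eyes [ 0.49737104 -0.24416171  0.131     ] [ 0.48683189 -0.22610678  0.131     ] cap [ 0.51316173 -0.22484401  0.11      ] hinge [ 0.53009426 -0.21305492  0.127     ]
```

Pliers: centre about (0.472, 0.155), yaw about -25.5° from the plate sides, which measure 68×76 against 70×78. Roller axis about (0.512, -0.223), ring yaw about +28°. Next I'll move above the pliers and look with the wrist camera.

```bash
cat >> h.py <<'E'
def go(pos,yaw=None):
    """slide cm (tool axes) & roll deg to reach TCP pos with tool y along world angle yaw+90deg (mod 180)"""
    s=r.read_state();R=Ro.from_quat(s['eef_rot']).as_matrix()
    sl=R.T@(np.array(pos)-s['ee_pos'])*100
    out=[np.round(sl,2).tolist()]
    if yaw is not None:
        out.append(round(float((cyaw(s)-yaw+90)%180-90),1))  # tool x down: + roll reduces yaw
    print('slide/roll',out,'t',round(s['time'],2),'pos',np.round(s['ee_pos'],4),'yaw',round(cyaw(s),2),'F',np.round(s['ft_force'],1),'w',round(s['width'],4),'j7',round(s['joint_positions'][6],2),'tilt',np.round(R[:,0],3))
def cyaw(s):
    y=Ro.from_quat(s['eef_rot']).as_matrix()[:,1];return np.degrees(np.arctan2(-y[0],y[1]))
E
python3 - <<'E'
from h import *
s=r.read_state();print(Ro.from_quat(s['eef_rot']).as_matrix().round(3));print(s['joint_positions'])
go((.472,.155,.20),-25.5)
E
```

```text
[[-0.     0.414  0.91 ]
 [-0.001  0.91  -0.414]
 [-1.    -0.001  0.   ]]
[-1.16661917  0.33269197 -0.06468782  1.46071113  0.02160349  1.34992273
 -0.08847811]
slide/roll [[2.23, -28.82, 36.55], 1.0] t 0.15 pos [0.2586 0.5687 0.222 ] yaw -24.45 F [ 0.2 -0.3 -0.2] w 0.087 j7 -0.09 tilt [-0.    -0.001 -1.   ]
```

```bash
python3 -m jog '[{"slide":[0,-2.4,3.0],"roll":0},{"slide":[0,-4.8,6.1],"roll":0},{"slide":[0,-7.2,9.1],"roll":0},{"slide":[0,-9.6,12.2],"roll":0},{"slide":[0,-12,15.2],"roll":0}]' 0
python3 -m jog '[{"slide":[0,-2.4,3.0],"roll":0},{"slide":[0,-4.8,6.1],"roll":0},{"slide":[0,-7.2,9.1],"roll":0},{"slide":[0,-9.6,12.2],"roll":0},{"slide":[0,-12,15.2],"roll":0}]'
python3 - <<'E'
from h import *
go((.472,.155,.20),-25.5)
E
```

```text
time: 0.57
ee_pos: [0.3479, 0.3946, 0.2219]
eef_rot: [0.149, 0.691, -0.15, 0.691]
ft_force: [1.3, 0.4, 1.2]
width: 0.087
time: 0.98
ee_pos: [0.437, 0.2204, 0.222]
eef_rot: [0.149, 0.691, -0.15, 0.691]
ft_force: [0.8, 0.9, 0.5]
width: 0.0871
slide/roll [[2.21, -4.5, 5.89], 1.0] t 0.98 pos [0.437  0.2204 0.222 ] yaw -24.46 F [0.8 0.9 0.5] w 0.0871 j7 0.59 tilt [-0.001 -0.001 -1.   ]
```

```bash
python3 -m jog '[{"slide":[0.6,-2.2,2.9],"roll":0.5},{"slide":[1.2,-4.5,5.9],"roll":1},{"slide":[1.2,-4.5,5.9],"roll":1}]'
python3 - <<'E'
from h import *
go((.472,.155,.084),-25.5)
s=r.read_state();im=r.camera('wrist')
cv2.imwrite('pics/w1.png',im[:,:,::-1])
E
```

```text
time: 1.23
ee_pos: [0.4745, 0.1471, 0.2092]
eef_rot: [0.158, 0.689, -0.161, 0.689]
ft_force: [-0.5, -0.0, -0.7]
width: 0.087
slide/roll [[12.52, 0.64, -0.58], -0.5] t 1.23 pos [0.4745 0.1471 0.2092] yaw -26.04 F [-0.5 -0.  -0.7] w 0.087 j7 0.73 tilt [-0.001 -0.004 -1.   ]
```

View pics/w1.png

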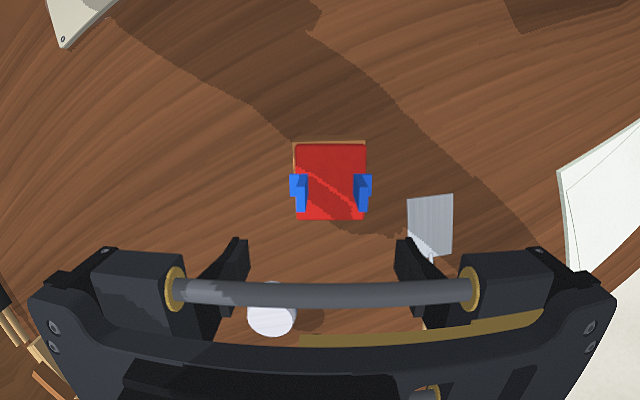

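The wrist view shows the plate at about (296..367, 144..220) and the grips at (298,190) and (363,190), square to the tool. I'll enlarge it to measure.

Run:
```python
from h import *
im=cv2.imread('pics/w1.png')[:,:,::-1]
crop(im,280,130,110,100,7,'w1c')
```

```text
(no output)
```

View pics/w1c.png

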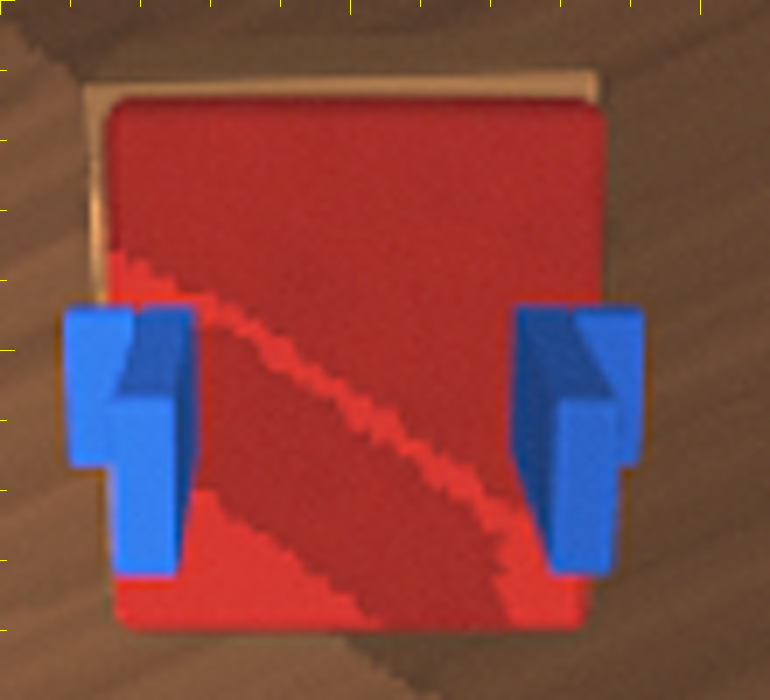

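Run:
```python
from h import *
# pose at which image was taken
import scipy
s=r.read_state();print(s['time'],s['ee_pos'],cyaw(s))
q=Ro.from_quat([0.158,0.689,-0.161,0.689]).as_quat()
s0={'ee_pos':np.array([.4745,.1471,.2092]),'eef_rot':q}
for nm,s0 in(('then',s0),('now',s)):
    W=lambda p,z:atz('wrist',((p[0]+.5)/7-.5+280,(p[1]+.5)/7-.5+130),z,s0)
    c=[W(p,.076) for p in((108,102),(603,102),(588,630),(115,630))]
    m=np.mean(c,0)
    g=[W(p,.128) for p in((110,397),(615,397),(610,577),(115,577))]
    d=(c[0]+c[1]-c[2]-c[3]);e=c[1]+c[2]-c[0]-c[3]
    print(nm,m,[round(np.linalg.norm(c[i]-c[(i+1)%4]),4) for i in range(4)],np.degrees(np.arctan2(d[1],d[0])),np.degrees(np.arctan2(e[1],e[0]))+90,'grip',np.mean(g,0),[round(np.linalg.norm(g[i]-g[(i+1)%4]),4) for i in range(4)])
go((.472,.155,.084),-25.5)
```

```text
1.2833 [0.47317446 0.15089975 0.20950219] -25.86470755560807
then [0.46918294 0.15848204 0.076     ] [np.float64(0.0678), np.float64(0.0772), np.float64(0.0692), np.float64(0.077)] 153.99645608293508 154.13728191781382 grip [0.46977925 0.15806997 0.128     ] [np.float64(0.0588), np.float64(0.0223), np.float64(0.0592), np.float64(0.0222)]
now [0.46787028 0.1624929  0.076     ] [np.float64(0.0679), np.float64(0.0773), np.float64(0.0693), np.float64(0.077)] 154.19863180496088 154.31717106587928 grip [0.46849754 0.16197627 0.128     ] [np.float64(0.0589), np.float64(0.0223), np.float64(0.0593), np.float64(0.0222)]
slide/roll [[12.55, 0.35, -0.28], -0.4] t 1.28 pos [0.4732 0.1509 0.2095] yaw -25.86 F [-0.8  0.6  0.3] w 0.0871 j7 0.73 tilt [-0.001 -0.002 -1.   ]
```

```bash
python3 -m jog '[{"slide":[2,0.7,-0.3],"roll":-0.2},{"slide":[4.5,0.7,-0.3],"roll":-0.2},{"slide":[5.5,0.7,-0.3],"roll":-0.2},{"slide":[5.5,0.7,-0.3],"roll":-0.2},{"slide":[5.5,0.7,-0.3],"roll":-0.2}]'
python3 - <<'E'
from h import *
go((.470,.157,.084),-25.9)
s=r.read_state();im=r.camera('wrist');print(repr(s['ee_pos']),s['eef_rot'])
crop(im,250,120,140,110,5,'w2c')
E
```

```text
time: 1.7
ee_pos: [0.4731, 0.1589, 0.1547]
eef_rot: [0.156, 0.69, -0.158, 0.689]
ft_force: [-0.4, 0.7, -0.4]
width: 0.0869
slide/roll [[7.08, -0.28, -0.2], 0.3] t 1.7 pos [0.4731 0.1589 0.1547] yaw -25.62 F [-0.4  0.7 -0.4] w 0.0869 j7 0.73 tilt [-0.002 -0.003 -1.   ]
array([0.47312755, 0.15885268, 0.15474005]) [ 0.1557549   0.68993987 -0.15781654  0.6890699 ]
```

View pics/w2c.png

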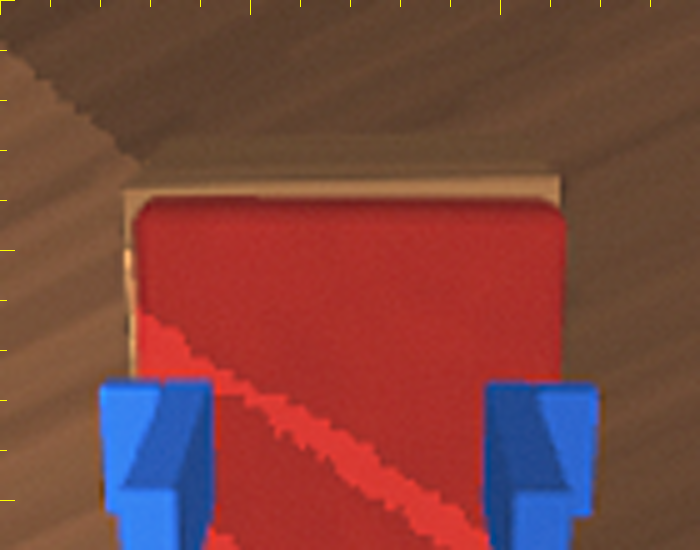

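Run:
```python
from h import *
s0={'ee_pos':np.array([0.47312755, 0.15885268, 0.15474005]),'eef_rot':[ 0.1557549,0.68993987,-0.15781654,0.6890699]}
W=lambda p,z:atz('wrist',((p[0]+.5)/5-.5+250,(p[1]+.5)/5-.5+120),z,s0)
a=W((135,200),.076);b=W((565,200),.076)
yw=np.arctan2(*( -(b-a)[:2]*[-1,1]*1)) if 0 else None
e=(a-b);e=e if e[1]>0 else -e;yaw=np.arctan2(-e[0],e[1]);print('yaw',np.degrees(yaw),'w',np.linalg.norm(a-b))
f=np.array([np.cos(yaw),np.sin(yaw),0])
o=(a+b)/2;print('front mid',o,'center if front is -x',o+.039*f,'if +x',o-.039*f)
g=[W(p,.082) for p in((100,383),(598,383),(593,513),(105,513))];print('ledge c',np.mean(g,0),np.linalg.norm(g[0]-g[1]),np.linalg.norm(g[1]-g[2]))
g=[W(p,.128) for p in((120,490),(570,490))];print('top grip',np.mean(g,0)+.011*f,np.linalg.norm(g[0]-g[1]))
```

```text
yaw -25.549853881676075 w 0.06804305065019034
front mid [0.43370869 0.17564403 0.076     ] center if front is -x [0.46889489 0.15882348 0.076     ] if +x [0.39852249 0.19246459 0.076     ]
ledge c [0.46931462 0.15840927 0.082     ] 0.07942997685652274 0.022209470617769244
top grip [0.47005632 0.15801801 0.128     ] 0.05895861510834876
```

Run:
```python
from h import *
go((.4695,.158,.0845),-25.6)
```

```text
slide/roll [[7.1, -0.25, -0.34], -0.0] t 1.75 pos [0.4737 0.1589 0.1555] yaw -25.63 F [-0.4  0.2  0. ] w 0.0871 j7 0.73 tilt [-0.    -0.002 -1.   ]
```

```bash
python3 -m jog '[{"slide":[0,-0.2,-0.4],"roll":0},{"slide":[2.5,-0.25,-0.35],"roll":0},{"slide":[5,-0.25,-0.35],"roll":0},{"slide":[6.5,-0.25,-0.35],"roll":0},{"slide":[6.5,-0.25,-0.35],"roll":0}]'
python3 - <<'E'
from h import *
go((.4695,.158,.0845),-25.6)
E
```

```text
time: 2.17
ee_pos: [0.4679, 0.1577, 0.0887]
eef_rot: [0.155, 0.69, -0.158, 0.689]
ft_force: [-1.7, -0.1, -0.2]
width: 0.0867
slide/roll [[0.42, 0.1, 0.13], -0.0] t 2.17 pos [0.4679 0.1577 0.0887] yaw -25.62 F [-1.7 -0.1 -0.2] w 0.0867 j7 0.75 tilt [-0.003 -0.003 -1.   ]
```

```bash
python3 -m jog '[{"slide":[0.4,0.1,0.1],"roll":0},{"slide":[0.4,0.1,0.1],"roll":0}]'
python3 -m jog '[{"slide":[0,0,0],"roll":0},{"slide":[0,0,0],"roll":0},{"slide":[0,0,0],"roll":0},{"slide":[0,0,0],"roll":0}]' 0.34 20
python3 - <<'E'
from h import *
go((.4695,.158,.0845),-25.6)
s=r.read_state();im=r.camera('wrist');print(repr(s['ee_pos']),s['eef_rot'])
cv2.imwrite('pics/w3.png',im[:,:,::-1])
E
```

```text
time: 2.33
ee_pos: [0.4696, 0.1585, 0.0855]
eef_rot: [0.156, 0.69, -0.158, 0.689]
ft_force: [0.4, -0.2, -0.2]
width: 0.087
time: 2.67
ee_pos: [0.47, 0.1587, 0.0861]
eef_rot: [0.156, 0.69, -0.158, 0.689]
ft_force: [-0.6, 0.1, 1.3]
width: 0.068
slide/roll [[0.16, -0.08, -0.01], -0.0] t 2.67 pos [0.47   0.1587 0.0861] yaw -25.61 F [-0.6  0.1  1.3] w 0.068 j7 0.75 tilt [-0.002 -0.002 -1.   ]
array([0.46998459, 0.158713  , 0.08605574]) [ 0.15579391  0.68991613 -0.15760553  0.68913314]
```

View pics/w3.png

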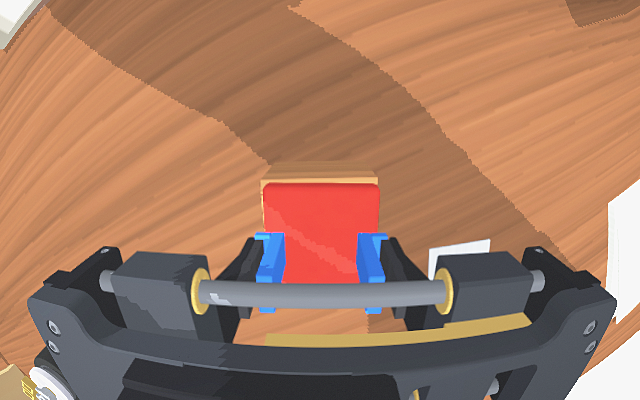

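The fingers are still closing, with their tips just over the ledges at about (268,238) and (375,238). I'll carry on.

```bash
python3 -m jog '[{"slide":[0.1,0,0],"roll":0},{"slide":[0.1,0,0],"roll":0},{"slide":[0.1,0,0],"roll":0},{"slide":[0.1,0,0],"roll":0}]'
python3 - <<'E'
from h import *
go((.4695,.158,.0845),-25.6)
E
```

```text
time: 3.05
ee_pos: [0.4699, 0.1585, 0.0851]
eef_rot: [0.156, 0.69, -0.158, 0.689]
ft_force: [-1.9, -1.8, 3.9]
width: 0.058
slide/roll [[0.06, -0.07, -0.02], -0.0] t 3.05 pos [0.4699 0.1585 0.0851] yaw -25.62 F [-1.9 -1.8  3.9] w 0.058 j7 0.75 tilt [-0.002 -0.002 -1.   ]
```

```bash
python3 -m jog '[{"slide":[-0.5,0,0],"roll":0},{"slide":[-1.5,0,0],"roll":0},{"slide":[-3,0,0],"roll":0},{"slide":[-4.5,0,0],"roll":0},{"slide":[-6,0,0],"roll":0}]'
python3 -m jog '[{"slide":[-2.5,0,0],"roll":0},{"slide":[-5,0,0],"roll":0},{"slide":[-7,0,0],"roll":0},{"slide":[-8.5,0,0],"roll":0},{"slide":[-8.5,0,0],"roll":0}]'
python3 - <<'E'
from h import *
go((.513,-.223,.230),28)
s=r.read_state();print(repr(s['ee_pos']),s['eef_rot'])
im=r.camera('wrist');cv2.imwrite('pics/w4.png',im[:,:,::-1])
im=r.camera('scene');crop(im,250,30,200,150,4,'s4')
E
```

```text
time: 3.47
ee_pos: [0.4699, 0.1586, 0.1462]
eef_rot: [0.156, 0.69, -0.158, 0.689]
ft_force: [0.0, -0.2, -2.5]
width: 0.0577
time: 3.88
ee_pos: [0.4713, 0.1595, 0.2349]
eef_rot: [0.157, 0.689, -0.156, 0.69]
ft_force: [1.1, -0.2, -2.9]
width: 0.0578
slide/roll [[0.5, -32.69, 20.29], -53.6] t 3.88 pos [0.4713 0.1595 0.2349] yaw -25.61 F [ 1.1 -0.2 -2.9] w 0.0578 j7 0.71 tilt [ 0.003  0.    -1.   ]
array([0.4713229 , 0.15947195, 0.23492269]) [ 0.1569904   0.68862453 -0.1564914   0.6904062 ]
```

View pics/w4.png

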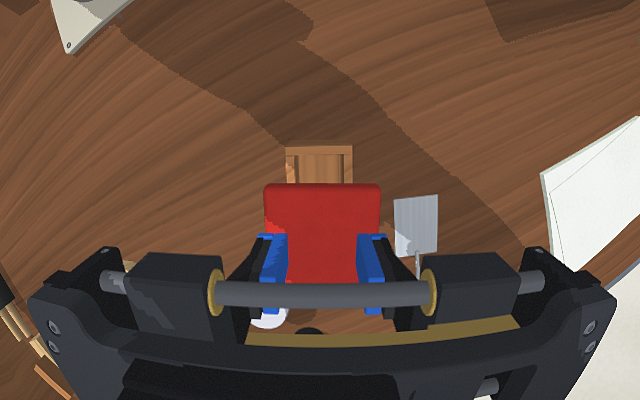

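View pics/s4.png

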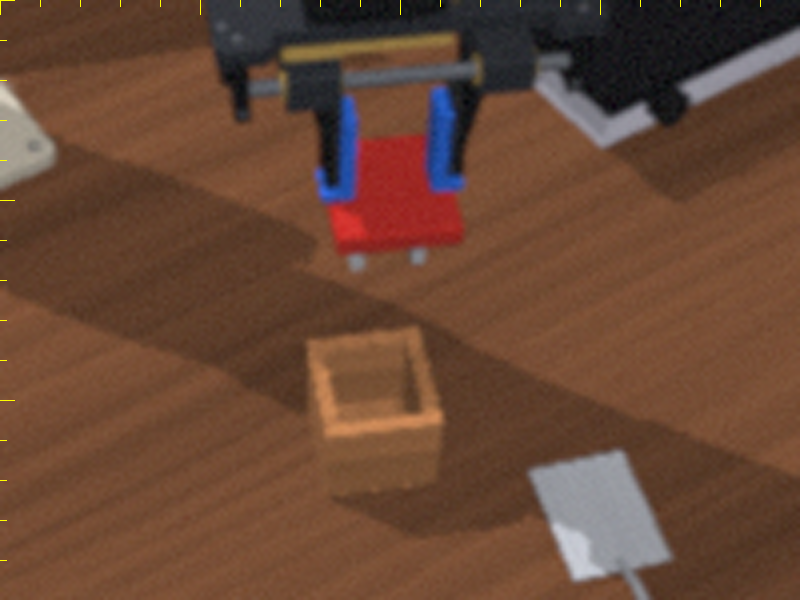

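Only the feet show in the scene crop, at (358,262) and (418,255). The pins are hidden behind them on the base side, so the pliers' -x faces the base as expected. I'll move to a standoff about 9 cm beyond the roller so the wrist camera sees the ring unobstructed.

```bash
python3 - <<'E'
from h import *
go((.591,-.181,.230),28.5)
E
python3 -m jog '[{"slide":[0,-2,2],"roll":-5},{"slide":[0,-5,4.5],"roll":-11},{"slide":[0,-8,7.5],"roll":-17},{"slide":[0,-11,10.5],"roll":-23},{"slide":[0,-14,13.5],"roll":-28}]'
python3 - <<'E'
from h import *
go((.591,-.181,.230),28.5)
E
```

```text
slide/roll [[0.18, -25.42, 25.6], -54.1] t 3.98 pos [0.47   0.1589 0.2313] yaw -25.61 F [-0.8  1.  -3.1] w 0.0579 j7 0.71 tilt [-0.001 -0.002 -1.   ]
time: 4.4
ee_pos: [0.5271, -0.0167, 0.2301]
eef_rot: [-0.016, 0.708, 0.015, 0.706]
ft_force: [1.7, 1.3, -2.8]
width: 0.0579
slide/roll [[0.03, -16.7, 5.65], -26.0] t 4.4 pos [ 0.5271 -0.0167  0.2301] yaw 2.53 F [ 1.7  1.3 -2.8] w 0.0579 j7 1.6 tilt [-0.004 -0.002 -1.   ]
```

```bash
python3 -m jog '[{"slide":[0,-3.5,1.2],"roll":-6},{"slide":[0,-7,2.4],"roll":-12},{"slide":[0,-10.5,3.6],"roll":-18},{"slide":[0,-14,4.8],"roll":-23},{"slide":[0,-16.5,5.6],"roll":-26}]'
python3 -m jog '[{"slide":[0,-0.3,0.1],"roll":0},{"slide":[0,-0.3,0.1],"roll":0},{"slide":[0,-0.3,0.1],"roll":0}]'
python3 - <<'E'
from h import *
go((.513,-.223,.230),28)
s=r.read_state();print(s['ee_pos'].tolist(),s['eef_rot'].tolist())
im=r.camera('wrist');cv2.imwrite('pics/w5.png',im[:,:,::-1])
E
```

```text
time: 4.82
ee_pos: [0.5899, -0.1827, 0.2283]
eef_rot: [-0.176, 0.687, 0.175, 0.683]
ft_force: [-0.6, -1.4, -2.5]
width: 0.0575
time: 5.07
ee_pos: [0.5915, -0.1843, 0.2267]
eef_rot: [-0.175, 0.688, 0.175, 0.682]
ft_force: [-1.1, -0.1, -2.6]
width: 0.0576
slide/roll [[-0.25, 0.37, -8.75], 0.6] t 5.07 pos [ 0.5915 -0.1843  0.2267] yaw 28.65 F [-1.1 -0.1 -2.6] w 0.0576 j7 2.42 tilt [-0.009 -0.003 -1.   ]
[0.5915398680370588, -0.1842501779728148, 0.22665489288970408] [-0.17512570398063612, 0.6883902944429509, 0.17477974601820265, 0.6818370998294582]
```

View pics/w5.png

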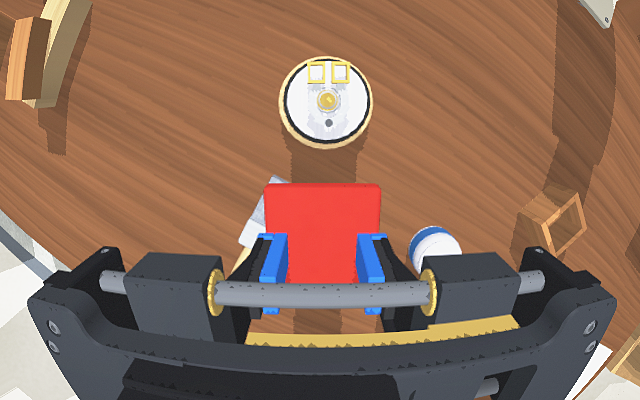

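Run:
```python
from h import *
im=cv2.imread('pics/w5.png')[:,:,::-1]
crop(im,275,50,105,100,7,'w5c');crop(im,250,170,150,80,5,'w5p')
```

```text
(no output)
```

View pics/w5c.png

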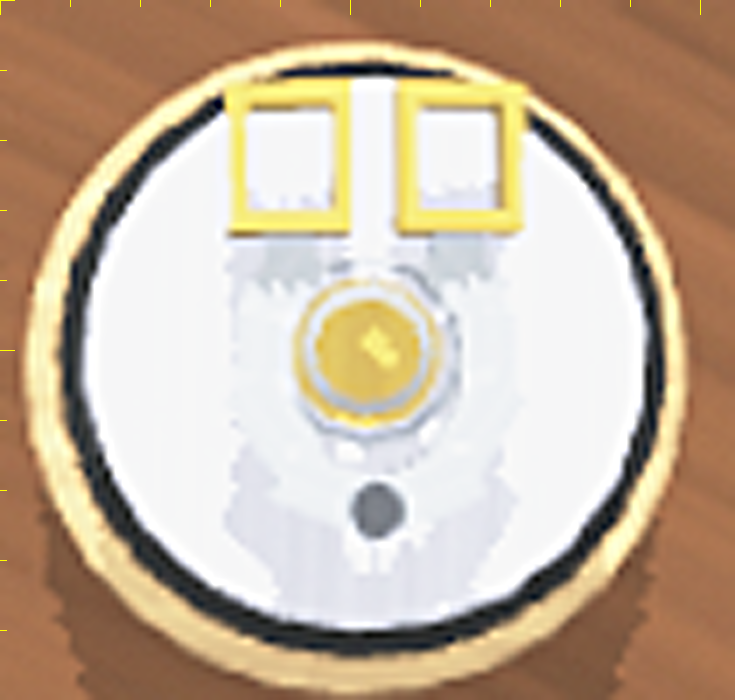

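View pics/w5p.png

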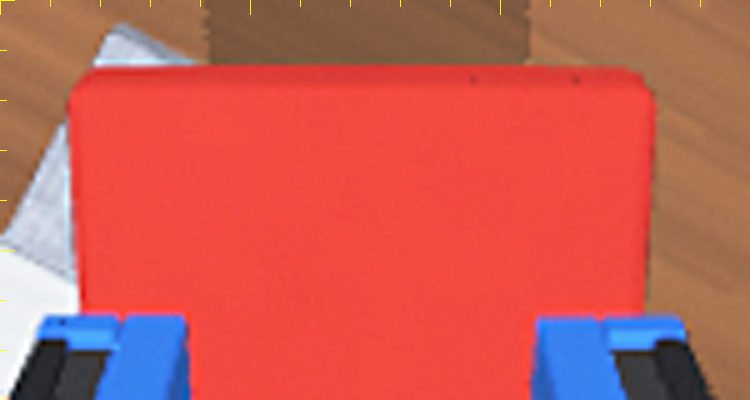

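Run:
```python
from h import *
s0={'ee_pos':np.array([0.59154, -0.18425, 0.226655]),'eef_rot':[-0.17512570398063612, 0.6883902944429509, 0.17477974601820265, 0.6818370998294582]}
R=Ro.from_quat(s0['eef_rot']).as_matrix()
W=lambda p,z:atz('wrist',((p[0]+.5)/7-.5+275,(p[1]+.5)/7-.5+50),z,s0)
P=lambda p,z:atz('wrist',((p[0]+.5)/5-.5+250,(p[1]+.5)/5-.5+170),z,s0)
l,rr=W((289,158),.131),W((461,157),.131)
e=l-rr
if e[1]<0:e=-e
yaw=np.arctan2(-e[0],e[1]);print('eyes',l,rr,np.linalg.norm(e),'yaw',np.degrees(yaw))
f=np.array([np.cos(yaw),np.sin(yaw),0])
m=(l+rr)/2
print('eye mid',m,'ring origin',m+.023*f)
print('eye y outer size',np.linalg.norm(W((228,158),.131)-W((350,158),.131)),np.linalg.norm(W((289,82),.131)-W((289,235),.131)))
stub=W((368,350),.127);print('stub',stub);print('cap',W((363,355),.110),'foot',W((357,367),.03))
h=W((378,510),.127);print('hinge',h,'->eyes yaw',np.degrees(np.arctan2(*(h-m)[[1,0]])),np.linalg.norm((h-m)[:2]))
a,b=P((70,92),s0['ee_pos'][2]-.0091),P((655,92),s0['ee_pos'][2]-.0091)
print('plate w',np.linalg.norm(a-b)); pm=(a+b)/2
e=a-b
if e[1]<0:e=-e
py=np.arctan2(-e[0],e[1]);pf=np.array([np.cos(py),np.sin(py),0])
o=pm+.039*pf; print('plate yaw',np.degrees(py),'tool yaw',cyaw(s0),'origin offset in tool cm',R.T@(o-s0['ee_pos'])*100)
```

```text
eyes [ 0.49372136 -0.2427029   0.131     ] [ 0.48386443 -0.22522529  0.131     ] 0.0200655425189004 yaw 29.421910191749024
eye mid [ 0.48879289 -0.2339641   0.131     ] ring origin [ 0.50882649 -0.22266565  0.131     ]
eye y outer size 0.014224874757169312 0.018505475633881278
stub [ 0.50933249 -0.22353664  0.127     ]
cap [ 0.50957444 -0.2237502   0.11      ] foot [ 0.50907855 -0.22357669  0.03      ]
hinge [ 0.52572435 -0.21314604  0.127     ] ->eyes yaw 29.40972357483612 0.04239485968610822
plate w 0.06781807157064423
plate yaw 28.70164429279418 tool yaw 28.64968876727457 origin offset in tool cm [0.90933174 0.05632171 0.0889925 ]
```

The ring yaw is 29.4° and the eyes are 20.07 mm apart (20 expected), with their midpoint at (0.4888, -0.2340). The axle is at (0.5093, -0.2236), 22.9 mm from the eyes (23 expected). The pliers sit +0.6 mm (y) and +0.9 mm (z) off the TCP. Now I'll go over the axle.

Run:
```python
from h import *
go((.5083,-.2242,.213),29)
```

```text
slide/roll [[1.49, 0.43, -9.28], -0.3] t 5.12 pos [ 0.5918 -0.1833  0.2272] yaw 28.73 F [-0.1  1.2 -1.8] w 0.0577 j7 2.42 tilt [-0.008 -0.002 -1.   ]
```

```bash
python3 -m jog '[{"slide":[0,0.1,-2.5],"roll":0},{"slide":[0,0.2,-5],"roll":0},{"slide":[0.5,0.3,-7.5],"roll":-0.2},{"slide":[1,0.4,-9.2],"roll":-0.3},{"slide":[1.1,0.4,-9.2],"roll":-0.3}]'
python3 -m jog '[{"slide":[0.1,0,0],"roll":0},{"slide":[0.1,0,0],"roll":0}]'
python3 - <<'E'
from h import *
go((.5083,-.2242,.213),29)
s=r.read_state();print(s['joint_positions'])
im=r.camera('wrist');cv2.imwrite('pics/w6.png',im[:,:,::-1])
im=r.camera('scene');crop(im,150,120,120,110,6,'s6')
im=r.camera('top');crop(im,390,180,110,100,6,'t6')
E
```

```text
time: 5.53
ee_pos: [0.5059, -0.2248, 0.2166]
eef_rot: [-0.176, 0.688, 0.177, 0.682]
ft_force: [0.3, -0.8, -1.9]
width: 0.0576
time: 5.7
ee_pos: [0.506, -0.2233, 0.2155]
eef_rot: [-0.176, 0.688, 0.178, 0.682]
ft_force: [0.2, -0.8, -1.9]
width: 0.0578
slide/roll [[0.25, -0.19, 0.16], -0.0] t 5.7 pos [ 0.506  -0.2233  0.2155] yaw 28.99 F [ 0.2 -0.8 -1.9] w 0.0578 j7 2.49 tilt [-0.009 -0.    -1.   ]
[-0.14384567  0.19118047  0.54297505  1.68396811 -0.09805362  1.3025897
  2.49467484]
```

View pics/w6.png

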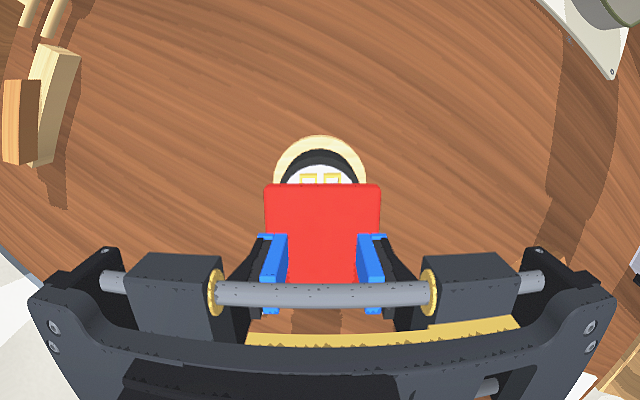

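View pics/s6.png

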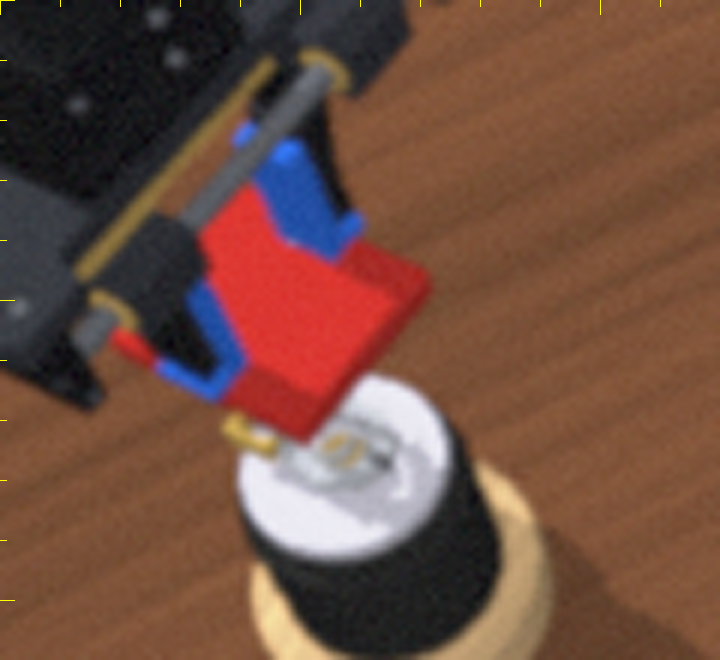

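View pics/t6.png

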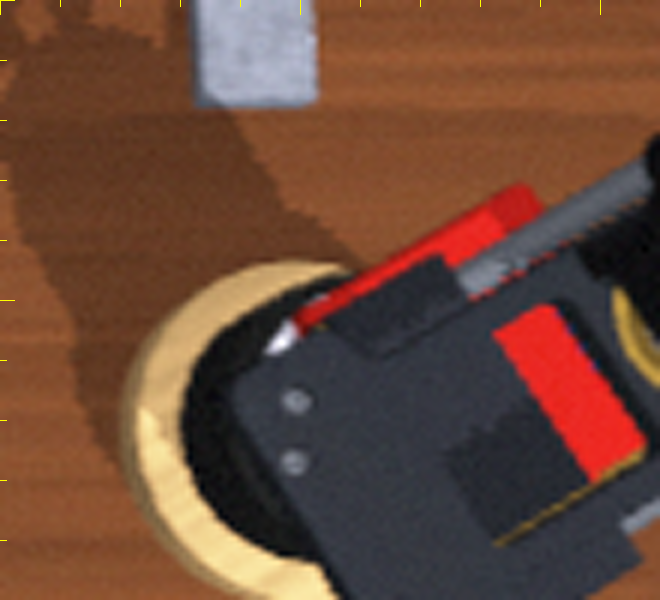

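Run:
```python
from h import *
im=cv2.imread('pics/w6.png')[:,:,::-1]
crop(im,255,130,130,75,6,'w6c')
s=r.read_state();print(s['ee_pos'].tolist(),s['eef_rot'].tolist())
```

```text
[0.5066782925543589, -0.22368591155537626, 0.21562379061732548] [-0.1767534749075055, 0.6876650478209717, 0.1774079948648748, 0.681470024631698]
```

View pics/w6c.png

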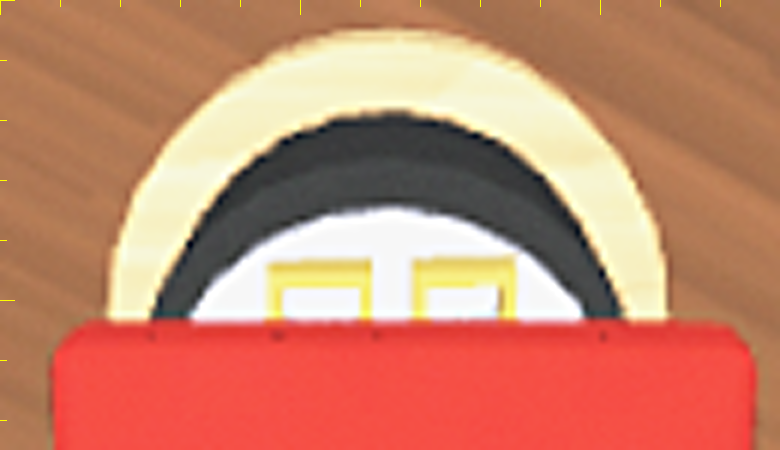

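Run:
```python
from h import *
s0={'ee_pos':np.array([.506,-.2233,.2155]),'eef_rot':[-0.1767534749075055, 0.6876650478209717, 0.1774079948648748, 0.681470024631698]}
R=Ro.from_quat(s0['eef_rot']).as_matrix()
T=lambda p,z:R.T@(atz('wrist',((p[0]+.5)/6-.5+255,(p[1]+.5)/6-.5+130),z,s0)-s0['ee_pos'])*1000
for z in(.131,):
  print('eyes front L mid',T((320,263),z),'R',T((464,258),z),'mid',(T((320,263),z)+T((464,258),z))/2, 'axle head?')
a,b=T((52,350),.2155-.0091),T((753,350),.2155-.0091);print('plate',a,b,(a+b)/2)
```

```text
eyes front L mid [ 84.7174355  -10.9221898  -30.04833105] R [ 84.78361139   8.62240412 -30.74860877] mid [ 84.75052345  -1.14989284 -30.39846991] axle head?
plate [  9.31135318 -33.57057705 -38.1490628 ] [  9.52085027  34.13009661 -38.18333284] [  9.41610172   0.27975978 -38.16619782]
```

The lateral eye midpoint is -1.15 mm in the tool frame and the pliers are at about +0.4, so I'll shift y by -1.6 mm and z by +0.7 mm, then descend.

```bash
python3 -m jog '[{"slide":[0.4,-0.16,0.05],"roll":0},{"slide":[1.0,-0.16,0.05],"roll":0},{"slide":[1.5,-0.16,0.05],"roll":0},{"slide":[1.5,-0.16,0.05],"roll":0}]'
python3 - <<'E'
from h import *
go((.508,-.2245,.190),29)
s0=s=r.read_state();im=r.camera('wrist');crop(im,255,130,130,75,6,'w7c');print(s['ee_pos'].tolist(),s['eef_rot'].tolist())
E
```

```text
time: 6.18
ee_pos: [0.5072, -0.2246, 0.199]
eef_rot: [-0.176, 0.688, 0.178, 0.681]
ft_force: [0.5, 1.0, -1.9]
width: 0.0577
slide/roll [[0.9, -0.04, 0.08], 0.0] t 6.18 pos [ 0.5072 -0.2246  0.199 ] yaw 29.01 F [ 0.5  1.  -1.9] w 0.0577 j7 2.5 tilt [-0.011 -0.001 -1.   ]
[0.5072123822665288, -0.22455902316104465, 0.1989985869303444] [-0.17649604461019158, 0.6883927897006545, 0.17776171628021792, 0.6807093987526683]
```

View pics/w7c.png

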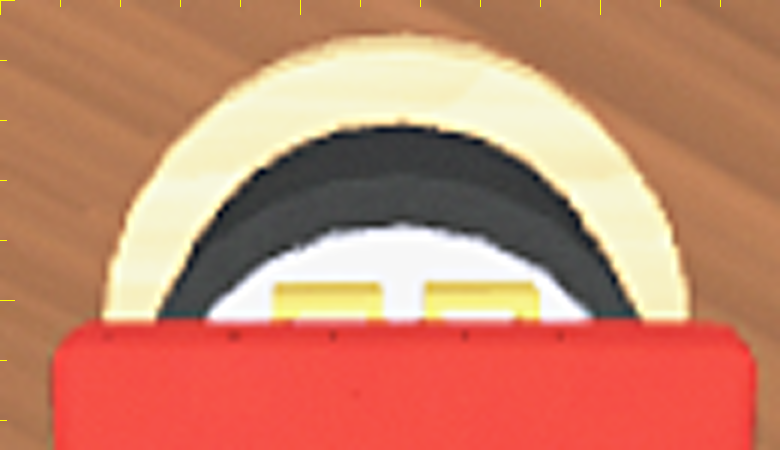

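Run:
```python
from h import *
s0={'ee_pos':np.array([0.5072123822665288, -0.22455902316104465, 0.1989985869303444]),'eef_rot':[-0.17649604461019158, 0.6883927897006545, 0.17776171628021792, 0.6807093987526683]}
R=Ro.from_quat(s0['eef_rot']).as_matrix()
T=lambda p,z:R.T@(atz('wrist',((p[0]+.5)/6-.5+255,(p[1]+.5)/6-.5+130),z,s0)-s0['ee_pos'])*1000
z=.131
for p in((273,283),(383,283),(424,282),(540,282)):print(T(p,z))
print('mid',(T((273,283),z)+T((383,283),z)+T((424,282),z)+T((540,282),z))/4)
for x in(104,690),(158,642),(205,592):
  print(T(((x[0]+x[1])/2,318),.03 if x[0]==104 else .092 if x[0]==158 else .11))
a,b=T((54,350),s0['ee_pos'][2]-.0091),T((754,350),s0['ee_pos'][2]-.0091);print('plate',(a+b)/2)
```

```text
[ 68.243482   -16.19362138 -31.06902407]
[ 68.30554452  -2.20180697 -31.04210918]
[ 68.33007115   3.00527322 -31.1740707 ]
[ 68.39626704  17.77343296 -31.21415012]
mid [ 68.31884118   0.59581945 -31.12483852]
[169.01806354  -0.6807416   -1.21740835]
[ 1.07173110e+02 -7.36227039e-02 -1.67165889e+01]
[ 89.21648049  -0.26600969 -21.21629996]
plate [  9.48669981   0.43659195 -38.14722293]
```

The lateral error is now under 0.2 mm and the pins are 1.5 mm behind the eye centres, which matches the design. Lowering the pins into the eyes.

```bash
python3 -m jog '[{"slide":[0.2,0,0],"roll":0},{"slide":[0.4,0,0],"roll":0},{"slide":[0.6,0,0],"roll":0},{"slide":[0.7,0,0],"roll":0},{"slide":[0.7,0,0],"roll":0}]'
python3 - <<'E'
from h import *
go((.508,-.2245,.190),29)
E
```

```text
time: 6.65
ee_pos: [0.5072, -0.2247, 0.1925]
eef_rot: [-0.176, 0.688, 0.178, 0.681]
ft_force: [-0.3, 0.4, -2.5]
width: 0.0578
slide/roll [[0.24, -0.02, 0.09], -0.0] t 6.65 pos [ 0.5072 -0.2247  0.1925] yaw 29.0 F [-0.3  0.4 -2.5] w 0.0578 j7 2.51 tilt [-0.011 -0.001 -1.   ]
```

```bash
python3 -m jog '[{"slide":[0.15,0,0],"roll":0},{"slide":[0.3,0,0],"roll":0},{"slide":[0.3,0,0],"roll":0}]'
python3 - <<'E'
from h import *
go((.508,-.2245,.1885),29)
im=r.camera('scene');crop(im,150,130,110,100,6,'s8')
im=r.camera('wrist');crop(im,255,130,130,75,6,'w8c')
E
```

```text
time: 6.9
ee_pos: [0.507, -0.2246, 0.1891]
eef_rot: [-0.176, 0.688, 0.178, 0.681]
ft_force: [-0.6, -0.4, -3.0]
width: 0.0573
slide/roll [[0.06, -0.04, 0.1], 0.0] t 6.9 pos [ 0.507  -0.2246  0.1891] yaw 29.0 F [-0.6 -0.4 -3. ] w 0.0573 j7 2.51 tilt [-0.011 -0.001 -1.   ]
```

View pics/s8.png

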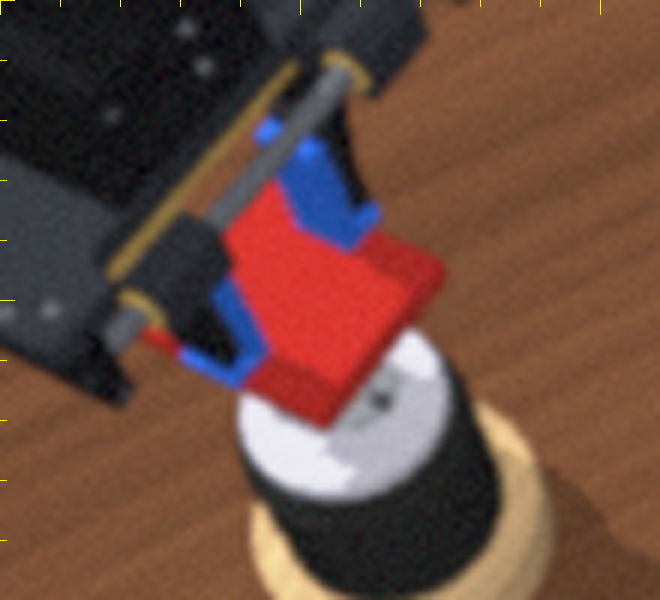

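View pics/w8c.png

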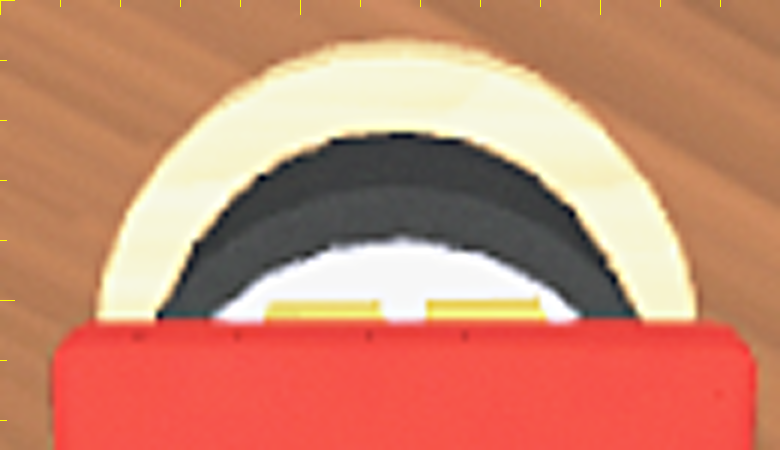

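The pins are in the eyes: the brass rims still show at (265..550, 300) with no shift and no contact force. I'll bring the feet to the ring and pre-spread to about 40 mm, which is below the passing angle.

```bash
python3 -m jog '[{"slide":[0.05,0,0.05],"roll":0},{"slide":[0.1,0,0.05],"roll":0},{"slide":[0.1,0,0.05],"roll":0}]'
python3 -m jog '[{"slide":[0,0,0],"roll":0},{"slide":[0,0,0],"roll":0},{"slide":[0,0,0],"roll":0},{"slide":[0,0,0],"roll":0},{"slide":[0,0,0],"roll":0}]' 0.54 35
```

```text
time: 7.25
ee_pos: [0.5076, -0.2245, 0.1884]
eef_rot: [-0.177, 0.688, 0.178, 0.681]
ft_force: [-0.2, -0.1, -3.2]
width: 0.0575
time: 7.67
ee_pos: [0.5076, -0.2245, 0.1884]
eef_rot: [-0.177, 0.688, 0.178, 0.681]
ft_force: [0.7, 0.3, -3.1]
width: 0.0416
```

```bash
python3 -m jog '[{"slide":[0.03,0,0],"roll":0},{"slide":[0.06,0,0],"roll":0},{"slide":[0.06,0,0],"roll":0}]'
python3 - <<'E'
from h import *
go((.508,-.2245,.1885),29)
im=r.camera('wrist');crop(im,255,130,130,75,6,'w9c')
im=r.camera('scene');crop(im,150,130,110,100,6,'s9')
E
```

```text
time: 7.92
ee_pos: [0.5075, -0.2245, 0.1877]
eef_rot: [-0.176, 0.688, 0.178, 0.681]
ft_force: [-0.4, 0.5, -2.3]
width: 0.041
slide/roll [[-0.09, -0.02, 0.04], -0.0] t 7.92 pos [ 0.5075 -0.2245  0.1877] yaw 29.0 F [-0.4  0.5 -2.3] w 0.041 j7 2.51 tilt [-0.011 -0.001 -1.   ]
```

View pics/w9c.png

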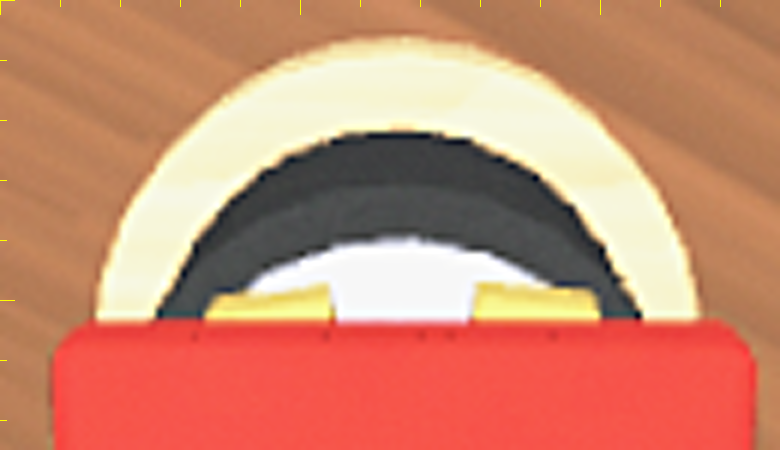

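View pics/s9.png

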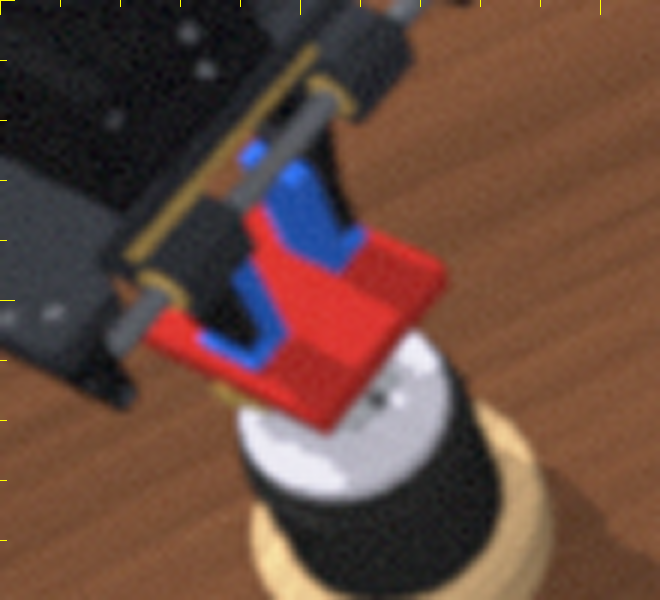

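The spread is symmetric, with the eye gap running 330 to 472 about 401. I'll spread to 31 mm while pressing lightly.

```bash
python3 -m jog '[{"slide":[0,0,0],"roll":0},{"slide":[0.03,0,0],"roll":0},{"slide":[0.06,0,0],"roll":0},{"slide":[0.1,0,0],"roll":0},{"slide":[0.1,0,0],"roll":0}]' 0.645 35
python3 - <<'E'
from h import *
go((.508,-.2245,.1885),29)
im=r.camera('wrist');crop(im,255,130,130,75,6,'w10c')
E
```

```text
time: 8.43
ee_pos: [0.5078, -0.2244, 0.1867]
eef_rot: [-0.177, 0.688, 0.178, 0.681]
ft_force: [1.1, 0.8, -2.4]
width: 0.0316
slide/roll [[-0.18, -0.02, 0.01], 0.0] t 8.43 pos [ 0.5078 -0.2244  0.1867] yaw 29.01 F [ 1.1  0.8 -2.4] w 0.0316 j7 2.51 tilt [-0.01  -0.001 -1.   ]
```

View pics/w10c.png

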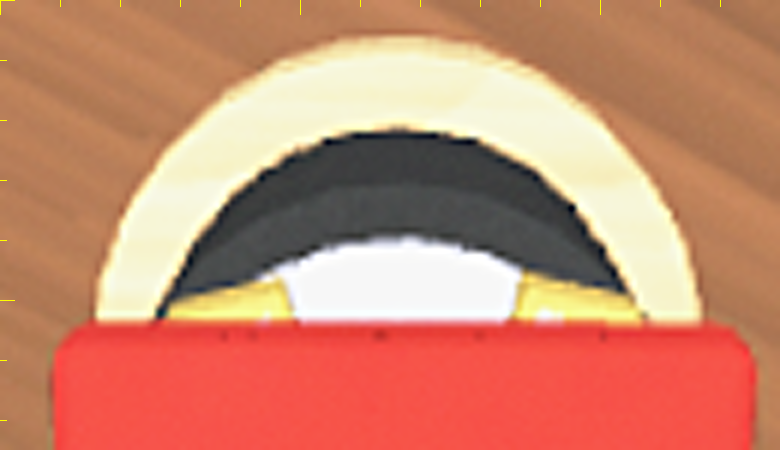

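```bash
python3 -m jog '[{"slide":[0.1,0,0],"roll":0},{"slide":[0.2,0,0],"roll":0},{"slide":[0.3,0,0],"roll":0},{"slide":[0.4,0,0],"roll":0}]'
python3 - <<'E'
from h import *
go((.508,-.2245,.1725),29)
im=r.camera('wrist');crop(im,255,130,130,75,6,'w11c')
E
```

```text
time: 8.82
ee_pos: [0.508, -0.2245, 0.1828]
eef_rot: [-0.177, 0.688, 0.178, 0.681]
ft_force: [1.4, -0.2, -1.7]
width: 0.0315
slide/roll [[1.03, -0.01, 0.01], 0.0] t 8.82 pos [ 0.508  -0.2245  0.1828] yaw 29.01 F [ 1.4 -0.2 -1.7] w 0.0315 j7 2.51 tilt [-0.01  -0.001 -1.   ]
```

View pics/w11c.png

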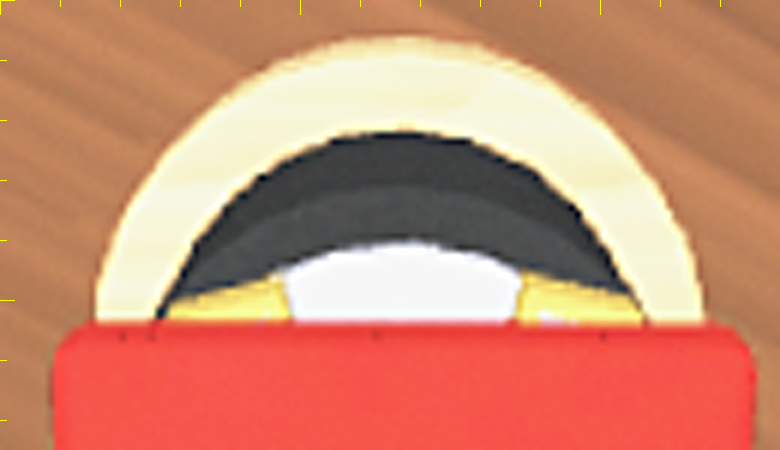

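The eyes stay put relative to the plate and the force is small, so the ring is passing over the head. Continuing down.

```bash
python3 -m jog '[{"slide":[0.1,0,0],"roll":0},{"slide":[0.2,0,0],"roll":0},{"slide":[0.3,0,0],"roll":0},{"slide":[0.4,0,0],"roll":0},{"slide":[0.5,0,0],"roll":0}]'
python3 - <<'E'
from h import *
go((.508,-.2245,.1725),29)
E
```

```text
time: 9.28
ee_pos: [0.508, -0.2245, 0.1777]
eef_rot: [-0.177, 0.688, 0.178, 0.681]
ft_force: [1.3, -0.0, 1.8]
width: 0.0316
slide/roll [[0.52, -0.0, 0.0], 0.0] t 9.28 pos [ 0.508  -0.2245  0.1777] yaw 29.01 F [ 1.3 -0.   1.8] w 0.0316 j7 2.51 tilt [-0.009 -0.001 -1.   ]
```

```bash
python3 -m jog '[{"slide":[0.08,0,0],"roll":0},{"slide":[0.16,0,0],"roll":0},{"slide":[0.24,0,0],"roll":0},{"slide":[0.24,0,0],"roll":0}]'
python3 - <<'E'
from h import *
go((.508,-.2245,.1725),29)
E
```

```text
time: 9.62
ee_pos: [0.5081, -0.2245, 0.1754]
eef_rot: [-0.177, 0.688, 0.178, 0.681]
ft_force: [1.4, 1.0, 2.4]
width: 0.0314
slide/roll [[0.29, 0.0, -0.0], 0.0] t 9.62 pos [ 0.5081 -0.2245  0.1754] yaw 29.02 F [1.4 1.  2.4] w 0.0314 j7 2.51 tilt [-0.009 -0.001 -1.   ]
```

```bash
python3 -m jog '[{"slide":[0.07,0,0],"roll":0},{"slide":[0.14,0,0],"roll":0},{"slide":[0.2,0,0],"roll":0},{"slide":[0.2,0,0],"roll":0}]'
python3 - <<'E'
from h import *
go((.508,-.2245,.1725),29)
E
```

```text
time: 9.95
ee_pos: [0.5081, -0.2245, 0.1734]
eef_rot: [-0.177, 0.688, 0.177, 0.681]
ft_force: [1.2, 0.7, 5.2]
width: 0.0313
slide/roll [[0.09, 0.01, -0.01], 0.0] t 9.95 pos [ 0.5081 -0.2245  0.1734] yaw 29.02 F [1.2 0.7 5.2] w 0.0313 j7 2.51 tilt [-0.009 -0.001 -1.   ]
```

```bash
python3 -m jog '[{"slide":[0.05,0,0],"roll":0},{"slide":[0.1,0,0],"roll":0},{"slide":[0.15,0,0],"roll":0},{"slide":[0.15,0,0],"roll":0}]'
python3 - <<'E'
from h import *
go((.508,-.2245,.1725),29)
im=r.camera('wrist');crop(im,255,130,130,75,6,'w12c')
im=r.camera('scene');crop(im,150,130,110,100,6,'s12')
E
```

```text
time: 10.28
ee_pos: [0.5084, -0.2245, 0.1727]
eef_rot: [-0.177, 0.687, 0.177, 0.682]
ft_force: [-1.8, 2.1, 10.5]
width: 0.0314
slide/roll [[0.02, 0.02, -0.03], 0.0] t 10.28 pos [ 0.5084 -0.2245  0.1727] yaw 29.02 F [-1.8  2.1 10.5] w 0.0314 j7 2.51 tilt [-0.008 -0.001 -1.   ]
```

View pics/w12c.png

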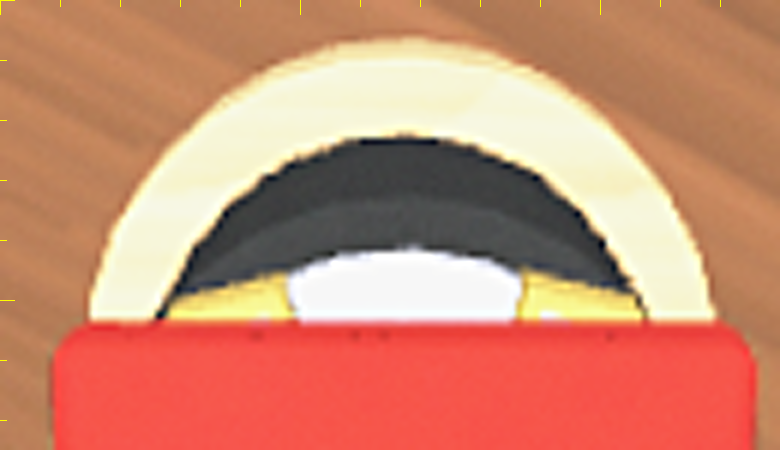

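View pics/s12.png

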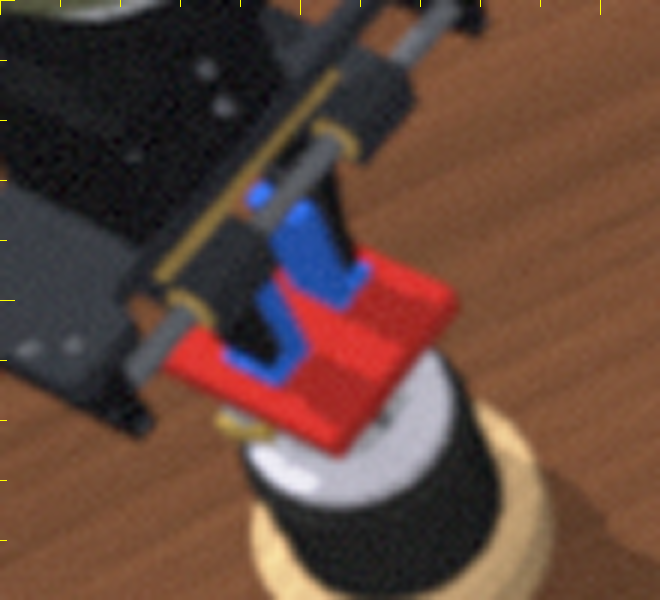

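Vertical push is about 13 N, up sharply from 8, so the cap is at its stop. The ring underside is about 105.7 mm, below the shoulder. Easing slightly and letting the ring close.

```bash
python3 -m jog '[{"slide":[0.0,0,0],"roll":0},{"slide":[0.0,0,0],"roll":0},{"slide":[0,0,0],"roll":0},{"slide":[0,0,0],"roll":0},{"slide":[0,0,0],"roll":0}]' 0.34 20
python3 -m jog '[{"slide":[0.0,0,0],"roll":0},{"slide":[0.0,0,0],"roll":0},{"slide":[0,0,0],"roll":0},{"slide":[0,0,0],"roll":0}]'
python3 - <<'E'
from h import *
go((.508,-.2245,.1725),29)
im=r.camera('wrist');crop(im,255,130,130,75,6,'w13c')
im=r.camera('scene');crop(im,150,130,110,100,6,'s13')
E
```

```text
time: 10.8
ee_pos: [0.5083, -0.2249, 0.1728]
eef_rot: [-0.177, 0.688, 0.177, 0.682]
ft_force: [0.4, -1.6, 4.7]
width: 0.0543
time: 11.13
ee_pos: [0.5082, -0.2249, 0.1728]
eef_rot: [-0.177, 0.688, 0.177, 0.682]
ft_force: [-0.1, -0.3, 4.5]
width: 0.0574
slide/roll [[0.03, 0.04, -0.0], -0.0] t 11.13 pos [ 0.5082 -0.2249  0.1728] yaw 28.99 F [-0.1 -0.3  4.5] w 0.0574 j7 2.51 tilt [-0.008 -0.002 -1.   ]
```

View pics/w13c.png

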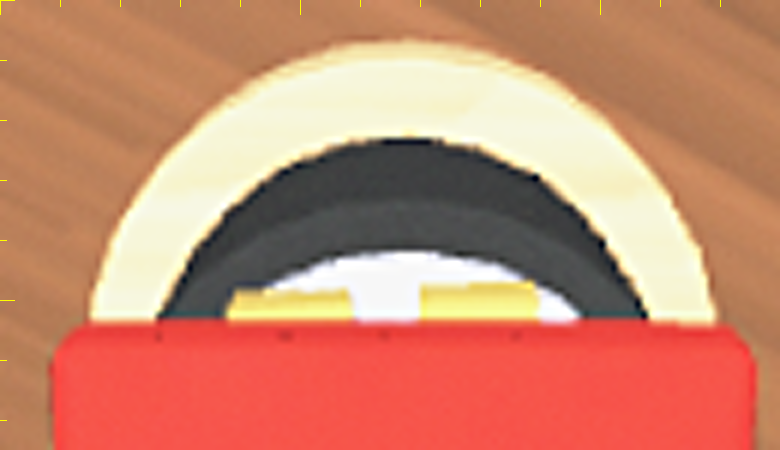

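View pics/s13.png

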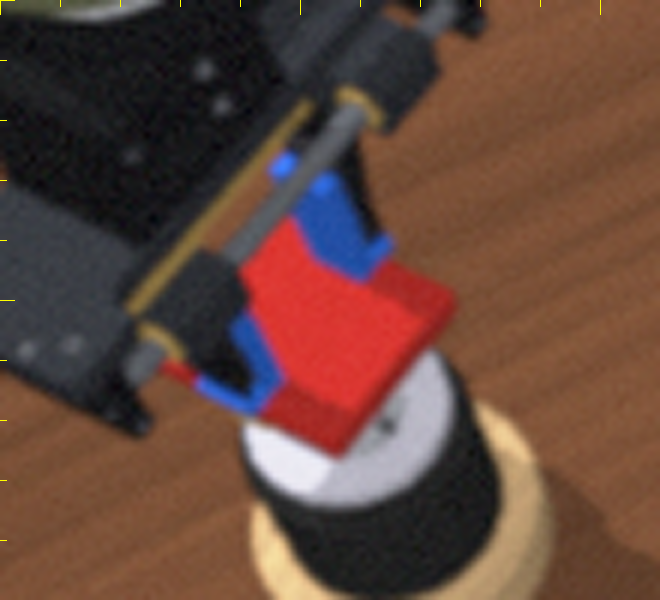

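The ring has almost closed (gap 352 to 420), apparently held by friction under the feet. I'll ease up gently and look again.

```bash
python3 -m jog '[{"slide":[-0.08,0,0],"roll":0},{"slide":[-0.16,0,0],"roll":0},{"slide":[-0.24,0,0],"roll":0},{"slide":[-0.3,0,0],"roll":0},{"slide":[-0.3,0,0],"roll":0}]'
python3 - <<'E'
from h import *
go((.508,-.2245,.1725),29)
im=r.camera('wrist');crop(im,255,130,130,75,6,'w14c')
E
```

```text
time: 11.65
ee_pos: [0.5079, -0.2246, 0.1753]
eef_rot: [-0.177, 0.688, 0.177, 0.681]
ft_force: [0.4, 0.4, 0.1]
width: 0.0577
slide/roll [[0.28, 0.0, 0.01], 0.0] t 11.65 pos [ 0.5079 -0.2246  0.1753] yaw 29.0 F [0.4 0.4 0.1] w 0.0577 j7 2.51 tilt [-0.009 -0.001 -1.   ]
```

View pics/w14c.png

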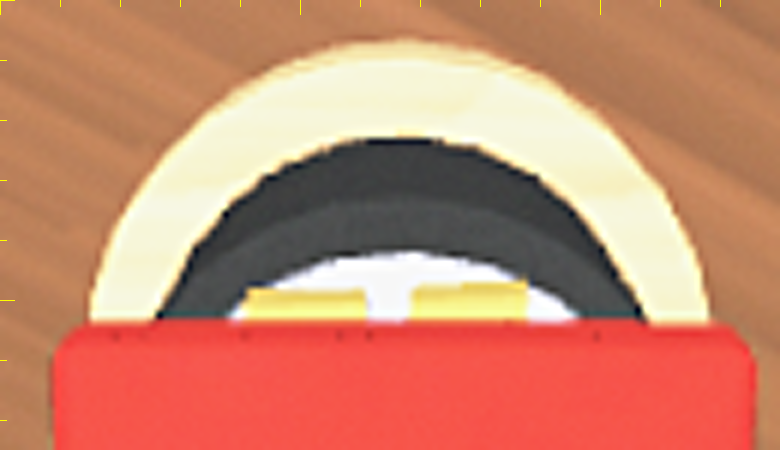

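The ring is now shut, with the gap at 366 to 410. Retracting slowly and watching the force.

```bash
python3 -m jog '[{"slide":[-0.1,0,0],"roll":0},{"slide":[-0.2,0,0],"roll":0},{"slide":[-0.3,0,0],"roll":0},{"slide":[-0.4,0,0],"roll":0},{"slide":[-0.5,0,0],"roll":0}]'
python3 - <<'E'
from h import *
go((.508,-.2245,.1725),29)
im=r.camera('wrist');crop(im,255,130,130,75,6,'w15c')
E
```

```text
time: 12.12
ee_pos: [0.5079, -0.2246, 0.1804]
eef_rot: [-0.177, 0.688, 0.177, 0.681]
ft_force: [-0.4, 0.0, -2.4]
width: 0.0575
slide/roll [[0.79, 0.0, 0.02], -0.0] t 12.12 pos [ 0.5079 -0.2246  0.1804] yaw 29.0 F [-0.4  0.  -2.4] w 0.0575 j7 2.51 tilt [-0.009 -0.001 -1.   ]
```

View pics/w15c.png

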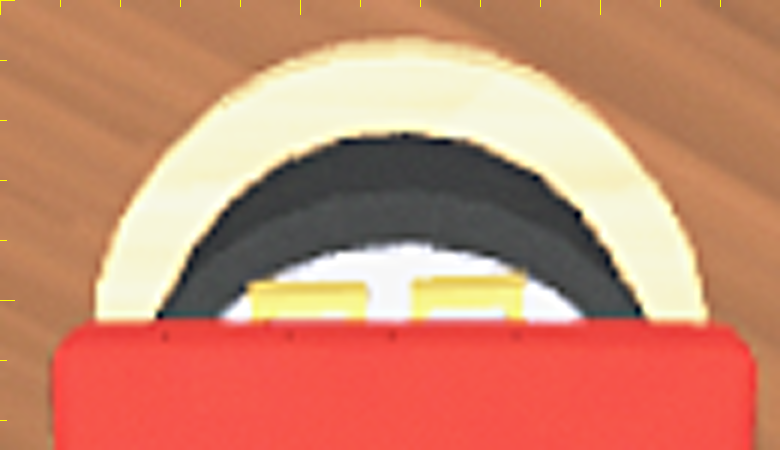

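The force is back to the bare pliers' weight and the ring stays behind. Going up and away.

```bash
python3 -m jog '[{"slide":[-0.3,0,0],"roll":0},{"slide":[-0.8,0,0],"roll":0},{"slide":[-1.6,0,0],"roll":0},{"slide":[-2.6,0,0],"roll":0},{"slide":[-3.6,0,0],"roll":0}]'
python3 -m jog '[{"slide":[-1,0,0.5],"roll":1},{"slide":[-1.5,0,2.5],"roll":2},{"slide":[-1.5,0,5],"roll":3},{"slide":[-1.5,0,7.5],"roll":4},{"slide":[-1.5,0,7.5],"roll":4}]'
python3 - <<'E'
from h import *
go((.470,.1585,.230),-25.6)
s=r.read_state();print(s['ee_pos'].tolist(),s['eef_rot'].tolist())
im=r.camera('wrist');cv2.imwrite('pics/w16.png',im[:,:,::-1]);crop(im,260,50,120,100,6,'w16c')
im=r.camera('scene');crop(im,160,150,110,100,7,'s16')
E
```

```text
time: 12.58
ee_pos: [0.5084, -0.2247, 0.2179]
eef_rot: [-0.177, 0.688, 0.177, 0.682]
ft_force: [-0.2, -0.4, -2.5]
width: 0.0572
time: 13.0
ee_pos: [0.5784, -0.1834, 0.2326]
eef_rot: [-0.154, 0.692, 0.155, 0.688]
ft_force: [0.5, 1.7, -3.2]
width: 0.0576
slide/roll [[0.34, 35.55, 4.78], 50.8] t 13.0 pos [ 0.5784 -0.1834  0.2326] yaw 25.25 F [ 0.5  1.7 -3.2] w 0.0576 j7 2.36 tilt [-0.007  0.    -1.   ]
[0.5783870924843619, -0.18342861787463421, 0.23258813812489496] [-0.15396626043460473, 0.6924064918021983, 0.1551026423520817, 0.6876123988798908]
```

View pics/w16c.png

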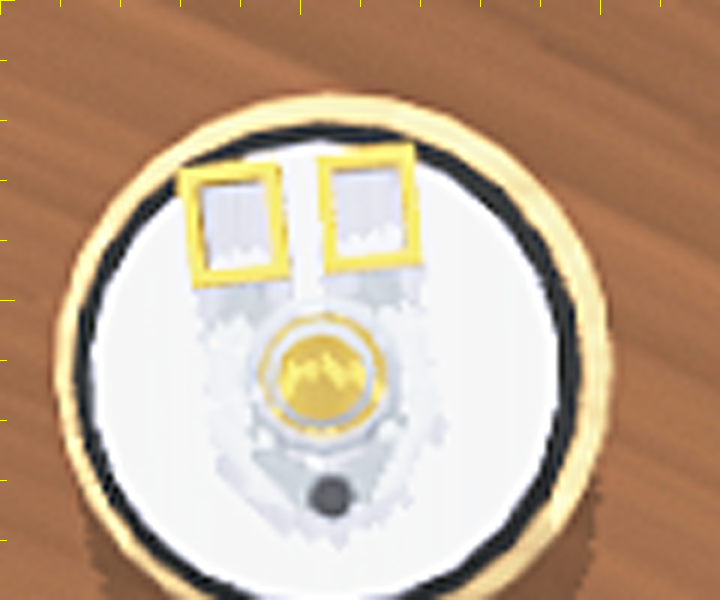

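View pics/s16.png

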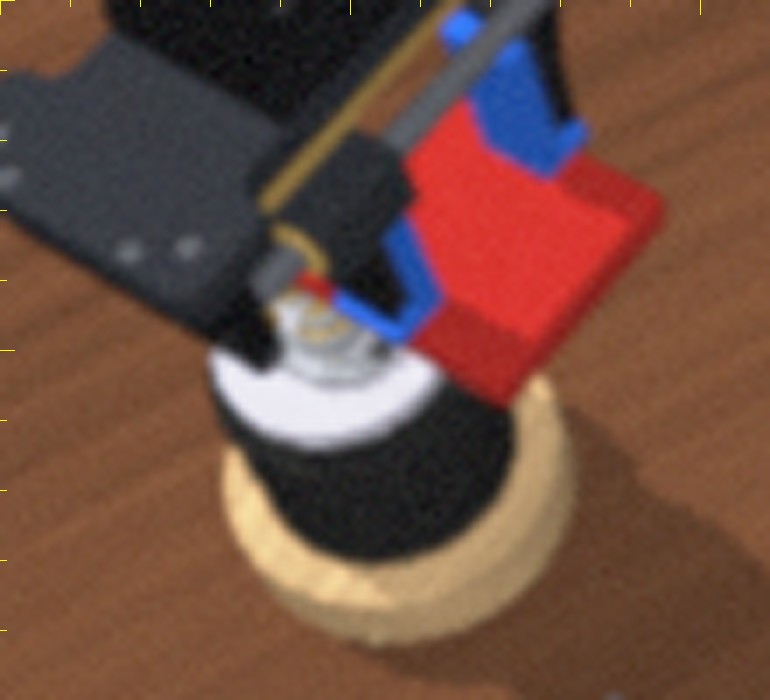

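Run:
```python
from h import *
s0={'ee_pos':np.array([0.5783870924843619, -0.18342861787463421, 0.23258813812489496]),'eef_rot':[-0.15396626043460473, 0.6924064918021983, 0.1551026423520817, 0.6876123988798908]}
W=lambda p,z:atz('wrist',((p[0]+.5)/6-.5+260,(p[1]+.5)/6-.5+50),z,s0)
for z in(.118,.131):
  a,b=W((236,223),z),W((369,208),z);print(z,'eye spacing mm',np.linalg.norm(a-b)*1000,'mid',(a+b)/2)
  print(' eye wid',np.linalg.norm(W((186,226),z)-W((285,220),z))*1000,np.linalg.norm(W((322,212),z)-W((417,204),z))*1000)
print('stub',W((321,373),.127),'hinge',W((331,495),.114))
```

```text
0.118 eye spacing mm 19.56065954165935 mid [ 0.48863809 -0.23649478  0.118     ]
 eye wid 14.54540588810381 13.92068668374667
0.131 eye spacing mm 18.642737775741363 mid [ 0.48932743 -0.2356831   0.131     ]
 eye wid 13.862834595946362 13.267431548032945
stub [ 0.50863976 -0.22384137  0.127     ] hinge [ 0.52500504 -0.21485282  0.114     ]
```

The ring is shut around the groove below the head: eye spacing is 19.6 mm at z≈118 mm, and the head now stands proud of it. Carrying the pliers back to the stand.

```bash
python3 -m jog '[{"slide":[0,3.3,0.5],"roll":5},{"slide":[0,7,0.9],"roll":11},{"slide":[0,10.7,1.4],"roll":17},{"slide":[0,14.4,1.9],"roll":23},{"slide":[0,18,2.4],"roll":28}]'
python3 - <<'E'
from h import *
go((.470,.1585,.230),-25.6)
E
```

```text
time: 13.52
ee_pos: [0.5195, -0.0137, 0.2336]
eef_rot: [0.02, 0.71, -0.021, 0.704]
ft_force: [1.9, -0.2, -2.4]
width: 0.058
slide/roll [[0.37, 16.9, -5.94], 22.3] t 13.52 pos [ 0.5195 -0.0137  0.2336] yaw -3.34 F [ 1.9 -0.2 -2.4] w 0.058 j7 1.49 tilt [-0.008 -0.002 -1.   ]
```

```bash
python3 -m jog '[{"slide":[0,3.7,-1.3],"roll":5},{"slide":[0,7.4,-2.6],"roll":10},{"slide":[0,11.1,-3.9],"roll":15},{"slide":[0,14.7,-5.2],"roll":20},{"slide":[0,16.9,-5.9],"roll":22.3}]'
python3 -m jog '[{"slide":[0,0,0],"roll":0},{"slide":[0,0,0],"roll":0},{"slide":[0,0,0],"roll":0}]'
python3 - <<'E'
from h import *
go((.470,.1585,.150),-25.6)
im=r.camera('wrist');s=r.read_state();print(s['ee_pos'].tolist(),s['eef_rot'].tolist());crop(im,240,130,160,110,5,'w17c')
E
```

```text
time: 13.93
ee_pos: [0.4687, 0.1618, 0.2345]
eef_rot: [0.157, 0.692, -0.158, 0.687]
ft_force: [-0.1, -0.1, -2.4]
width: 0.0576
time: 14.18
ee_pos: [0.4691, 0.1603, 0.235]
eef_rot: [0.158, 0.692, -0.159, 0.687]
ft_force: [0.1, -0.6, -2.0]
width: 0.0578
slide/roll [[8.5, -0.1, 0.21], -0.3] t 14.18 pos [0.4691 0.1603 0.235 ] yaw -25.85 F [ 0.1 -0.6 -2. ] w 0.0578 j7 0.71 tilt [-0.007 -0.    -1.   ]
[0.4692704682512646, 0.15992370271250458, 0.23490788481663738] [0.1578969805113048, 0.6914644965298795, -0.159190177134553, 0.6867342142983431]
```

View pics/w17c.png

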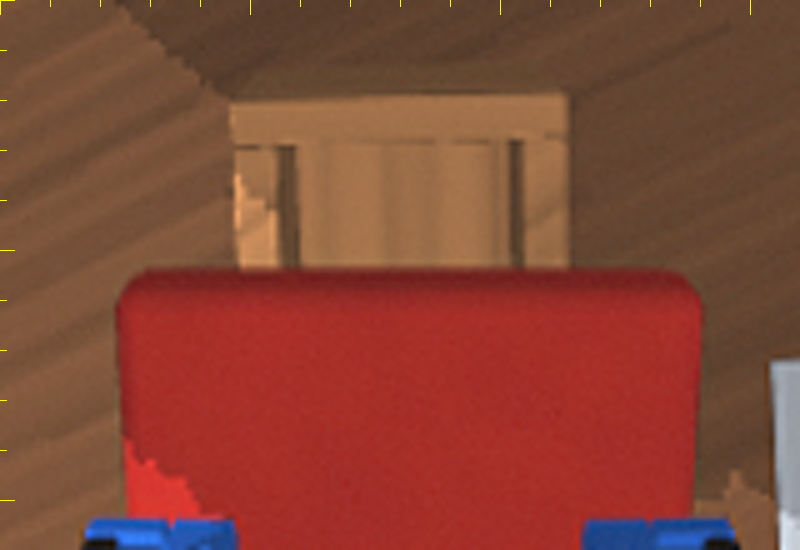

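Run:
```python
from h import *
s0={'ee_pos':np.array([0.46915,0.1602,0.235]),'eef_rot':[0.1578969805113048, 0.6914644965298795, -0.159190177134553, 0.6867342142983431]}
R=Ro.from_quat(s0['eef_rot']).as_matrix()
W=lambda p,z:atz('wrist',((p[0]+.5)/5-.5+240,(p[1]+.5)/5-.5+130),z,s0)
a,b=W((230,102),.062),W((570,93),.062);e=a-b
if e[1]<0:e=-e
y=np.arctan2(-e[0],e[1]);f=np.array([np.cos(y),np.sin(y),0]);o=(a+b)/2+.041*f
print('stand',o,'yaw',np.degrees(y),'w',np.linalg.norm(a-b),'tool frame mm',R.T@(o-s0['ee_pos'])*1000)
a,b=W((118,300),s0['ee_pos'][2]-.0091),W((702,300),s0['ee_pos'][2]-.0091)
print('plate',R.T@((a+b)/2-s0['ee_pos'])*1000)
```

```text
stand [0.47008333 0.15785275 0.062     ] yaw -24.319090102363454 w 0.07424831674422812 tool frame mm [172.99003517  -1.13556156   2.92214597]
plate [  9.32777563  -0.05842194 -37.21585321]
```

```bash
python3 -m jog '[{"slide":[1,-0.1,0.18],"roll":-0.5},{"slide":[3.5,-0.1,0.18],"roll":-0.5},{"slide":[6.5,-0.1,0.18],"roll":-0.5},{"slide":[8.5,-0.1,0.18],"roll":-0.5},{"slide":[9.2,-0.1,0.18],"roll":-0.5}]'
python3 -m jog '[{"slide":[0,0,0],"roll":0},{"slide":[0,0,0],"roll":0}]'
python3 - <<'E'
from h import *
go((.470,.1585,.0855),-25.2)
im=r.camera('wrist');s=r.read_state();print(s['ee_pos'].tolist(),s['eef_rot'].tolist());crop(im,240,130,160,110,5,'w18c')
im=r.camera('scene');crop(im,280,60,110,100,7,'s18')
E
```

```text
time: 14.65
ee_pos: [0.4683, 0.1558, 0.1393]
eef_rot: [0.154, 0.693, -0.158, 0.686]
ft_force: [-0.9, -1.0, -3.1]
width: 0.0572
time: 14.82
ee_pos: [0.4685, 0.1546, 0.1391]
eef_rot: [0.154, 0.693, -0.159, 0.686]
ft_force: [0.6, 0.4, -1.5]
width: 0.0575
slide/roll [[5.36, 0.47, 0.02], -0.4] t 14.82 pos [0.4685 0.1546 0.1391] yaw -25.59 F [ 0.6  0.4 -1.5] w 0.0575 j7 0.75 tilt [-0.012 -0.004 -1.   ]
[0.4689712923020085, 0.15512710316548534, 0.1400019417732197] [0.1546352649964079, 0.6929463703284027, -0.15831503944843459, 0.686184822735554]
```

View pics/w18c.png

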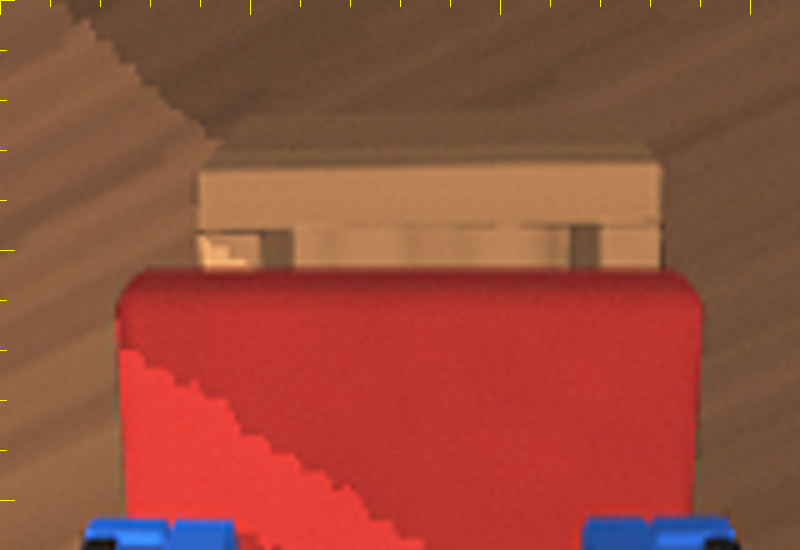

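View pics/s18.png

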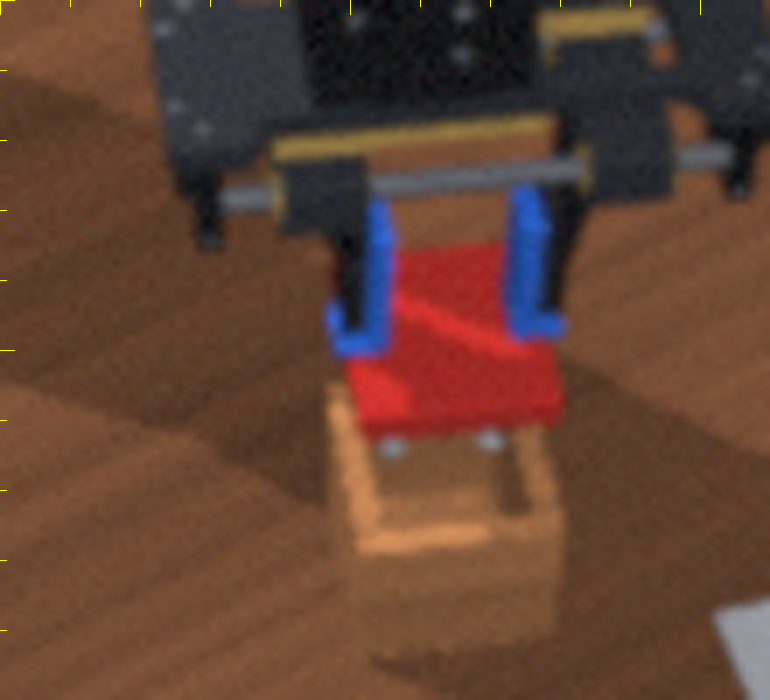

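Run:
```python
from h import *
s0=dict(r.read_state());
for nm,s0 in(('a',{'ee_pos':np.array([0.4685,.1546,.1391]),'eef_rot':s0['eef_rot']}),):
    R=Ro.from_quat(s0['eef_rot']).as_matrix()
    W=lambda p,z:atz('wrist',((p[0]+.5)/5-.5+240,(p[1]+.5)/5-.5+130),z,s0)
    a,b=W((199,171),.062),W((662,163),.062);e=a-b
    if e[1]<0:e=-e
    y=np.arctan2(-e[0],e[1]);f=np.array([np.cos(y),np.sin(y),0]);o=(a+b)/2+.041*f
    print('stand',o,'yaw',np.degrees(y),'w',np.linalg.norm(a-b),'tool frame mm',R.T@(o-s0['ee_pos'])*1000)
    a,b=W((118,295),s0['ee_pos'][2]-.0091),W((702,295),s0['ee_pos'][2]-.0091)
    print('plate',R.T@((a+b)/2-s0['ee_pos'])*1000)
go((.470,.1585,.0855),-25.0)
```

```text
stand [0.47012796 0.15778541 0.062     ] yaw -24.337453766738573 w 0.07311082801642306 tool frame mm [77.0733793   4.05405849  0.68255076]
plate [  9.38906451  -0.0765555  -37.80006881]
slide/roll [[5.49, 0.33, -0.02], -0.5] t 14.92 pos [0.4692 0.1556 0.1404] yaw -25.55 F [-0.8 -0.2 -2.9] w 0.0575 j7 0.75 tilt [-0.01  -0.002 -1.   ]
```

```bash
python3 -m jog '[{"slide":[0,0.3,-0.02],"roll":-0.6},{"slide":[0,0.3,-0.02],"roll":-0.8},{"slide":[1,0.3,-0.02],"roll":-0.8},{"slide":[2,0.3,-0.02],"roll":-0.8},{"slide":[2,0.3,-0.02],"roll":-0.8}]'
python3 - <<'E'
from h import *
go((.470,.1583,.0855),-24.8)
E
```

```text
time: 15.33
ee_pos: [0.4688, 0.1578, 0.118]
eef_rot: [0.149, 0.695, -0.154, 0.687]
ft_force: [-0.4, -1.0, -2.7]
width: 0.0575
slide/roll [[3.25, 0.12, 0.12], 0.1] t 15.33 pos [0.4688 0.1578 0.118 ] yaw -24.74 F [-0.4 -1.  -2.7] w 0.0575 j7 0.77 tilt [-0.012 -0.004 -1.   ]
```

```bash
python3 -m jog '[{"slide":[0.6,0.05,0.05],"roll":0},{"slide":[1.3,0.05,0.05],"roll":0},{"slide":[2.0,0.05,0.05],"roll":0},{"slide":[2.6,0.05,0.05],"roll":0},{"slide":[2.8,0.05,0.05],"roll":0}]'
python3 - <<'E'
from h import *
go((.470,.1583,.0855),-24.8)
E
```

```text
time: 15.75
ee_pos: [0.4685, 0.1577, 0.0887]
eef_rot: [0.149, 0.695, -0.154, 0.686]
ft_force: [-0.6, 0.5, -3.1]
width: 0.0573
slide/roll [[0.32, 0.12, 0.11], 0.1] t 15.75 pos [0.4685 0.1577 0.0887] yaw -24.73 F [-0.6  0.5 -3.1] w 0.0573 j7 0.78 tilt [-0.014 -0.005 -1.   ]
```

```bash
python3 -m jog '[{"slide":[0.1,0,0],"roll":0},{"slide":[0.2,0,0],"roll":0},{"slide":[0.3,0,0],"roll":0},{"slide":[0.3,0,0],"roll":0}]'
python3 - <<'E'
from h import *
go((.470,.1583,.0855),-24.8)
im=r.camera('scene');crop(im,280,60,110,100,7,'s19')
im=r.camera('wrist');crop(im,240,130,160,110,5,'w19c')
E
```

```text
time: 16.08
ee_pos: [0.4687, 0.1577, 0.0859]
eef_rot: [0.149, 0.695, -0.154, 0.686]
ft_force: [-0.1, 0.7, -2.8]
width: 0.0576
slide/roll [[0.04, 0.11, 0.09], 0.1] t 16.08 pos [0.4687 0.1577 0.0859] yaw -24.74 F [-0.1  0.7 -2.8] w 0.0576 j7 0.78 tilt [-0.013 -0.005 -1.   ]
```

View pics/s19.png

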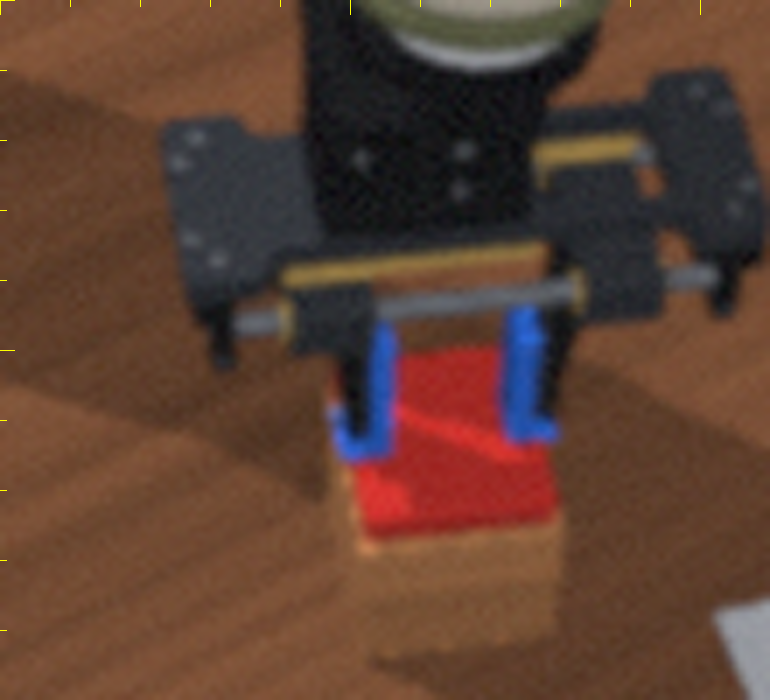

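View pics/w19c.png

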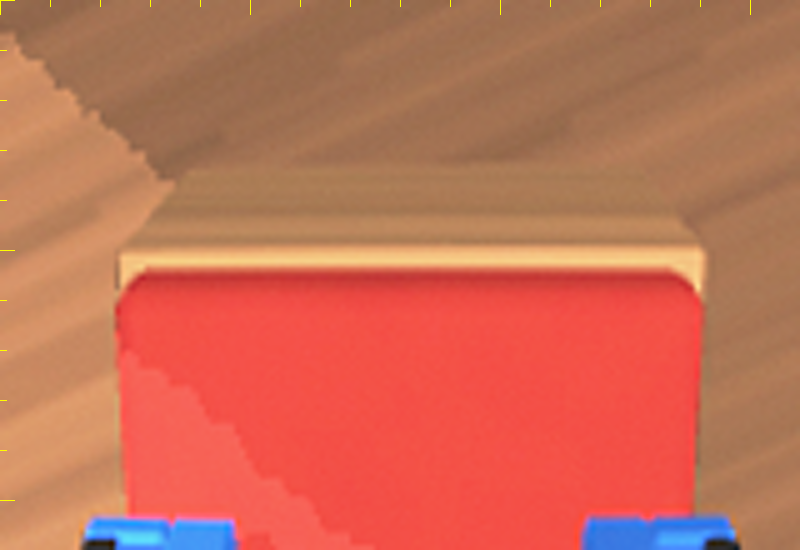

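The plate is well centred over the rim, with the rim visible evenly at y≈258, and there's no contact force yet. Last millimetre down.

```bash
python3 -m jog '[{"slide":[0.05,0,0],"roll":0},{"slide":[0.1,0,0],"roll":0},{"slide":[0.15,0,0],"roll":0},{"slide":[0.15,0,0],"roll":0}]'
python3 - <<'E'
from h import *
go((.470,.1583,.0855),-24.8)
E
```

```text
time: 16.52
ee_pos: [0.4689, 0.1576, 0.0852]
eef_rot: [0.149, 0.695, -0.154, 0.686]
ft_force: [-4.6, -2.0, 6.5]
width: 0.0576
slide/roll [[-0.03, 0.11, 0.07], 0.0] t 16.52 pos [0.4689 0.1576 0.0852] yaw -24.76 F [-4.6 -2.   6.5] w 0.0576 j7 0.78 tilt [-0.013 -0.004 -1.   ]
```

Seated, with about 9 N on the rim. Opening and retreating.

```bash
python3 -m jog '[{"slide":[0,0,0],"roll":0},{"slide":[0,0,0],"roll":0},{"slide":[0,0,0],"roll":0},{"slide":[0,0,0],"roll":0},{"slide":[0,0,0],"roll":0}]' 0 20
python3 -m jog '[{"slide":[-0.1,0,0],"roll":0},{"slide":[-0.1,0,0],"roll":0},{"slide":[-0.1,0,0],"roll":0}]'
python3 -m jog '[{"slide":[-0.5,0,0],"roll":0},{"slide":[-2,0,0],"roll":0},{"slide":[-4.5,0,0],"roll":0},{"slide":[-7.5,0,0],"roll":0},{"slide":[-10.5,0,0],"roll":0}]'
python3 - <<'E'
from h import *
go((.470,.1583,.0855),-24.8)
im=r.camera('scene');cv2.imwrite('pics/s20.png',im[:,:,::-1]);crop(im,280,60,110,100,7,'s20c')
im=r.camera('wrist');crop(im,240,110,160,130,5,'w20c')
E
```

```text
time: 16.93
ee_pos: [0.4689, 0.1577, 0.0852]
eef_rot: [0.149, 0.695, -0.154, 0.686]
ft_force: [-0.2, -0.9, -0.5]
width: 0.0822
time: 17.18
ee_pos: [0.469, 0.1577, 0.0863]
eef_rot: [0.149, 0.695, -0.154, 0.686]
ft_force: [-0.6, 0.2, -0.6]
width: 0.0868
time: 17.6
ee_pos: [0.47, 0.1579, 0.1926]
eef_rot: [0.149, 0.695, -0.154, 0.686]
ft_force: [1.3, -0.1, 0.8]
width: 0.0871
slide/roll [[10.71, 0.14, 0.09], 0.0] t 17.6 pos [0.47   0.1579 0.1926] yaw -24.76 F [ 1.3 -0.1  0.8] w 0.0871 j7 0.75 tilt [-0.013 -0.004 -1.   ]
```

View pics/s20c.png

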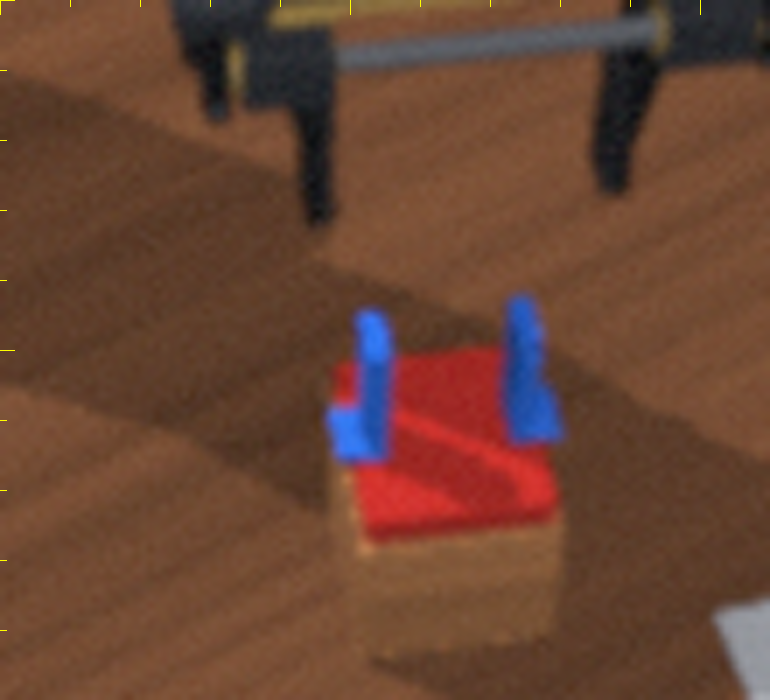

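View pics/w20c.png

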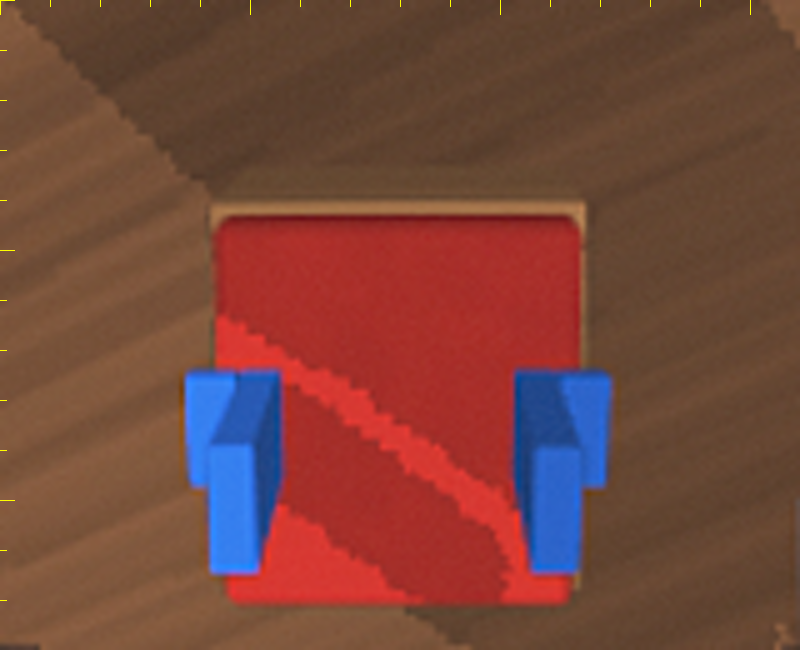

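The pliers sit flat and centred in the stand. One last look at the roller from the fixed cameras.

```bash
python3 -m jog '[{"slide":[-1.5,0,0],"roll":0},{"slide":[-3,0,0],"roll":0},{"slide":[-4,0,0],"roll":0},{"slide":[-4,0,0],"roll":0},{"slide":[-4,0,0],"roll":0}]'
python3 - <<'E'
from h import *
go((.470,.1583,.0855),-24.8)
a=r.camera('top');crop(a,400,210,90,80,7,'t21')
b=r.camera('scene');crop(b,180,165,80,80,7,'s21');cv2.imwrite('pics/s21f.png',b[:,:,::-1])
f=lambda n,x0,y0,s,p,z:atz(n,((p[0]+.5)/s-.5+x0,(p[1]+.5)/s-.5+y0),z)
E
```

```text
time: 18.12
ee_pos: [0.473, 0.1591, 0.2361]
eef_rot: [0.151, 0.693, -0.152, 0.689]
ft_force: [-0.4, 0.6, -0.4]
width: 0.087
slide/roll [[15.06, -0.16, -0.16], 0.0] t 18.12 pos [0.473  0.1591 0.2361] yaw -24.77 F [-0.4  0.6 -0.4] w 0.087 j7 0.74 tilt [-0.006 -0.    -1.   ]
```

View pics/t21.png

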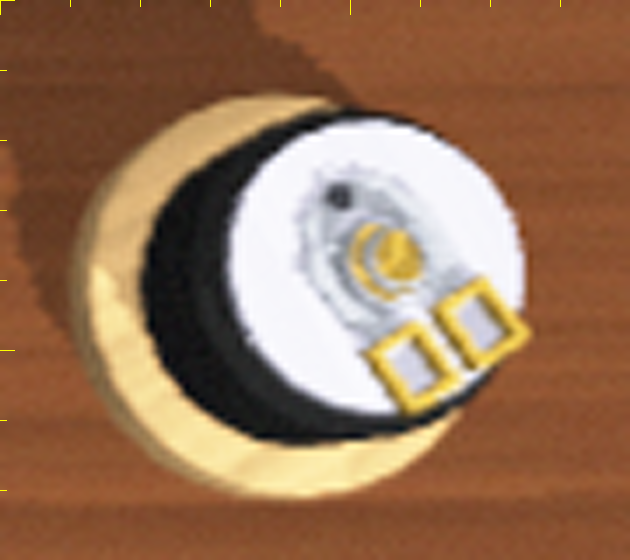

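View pics/s21.png

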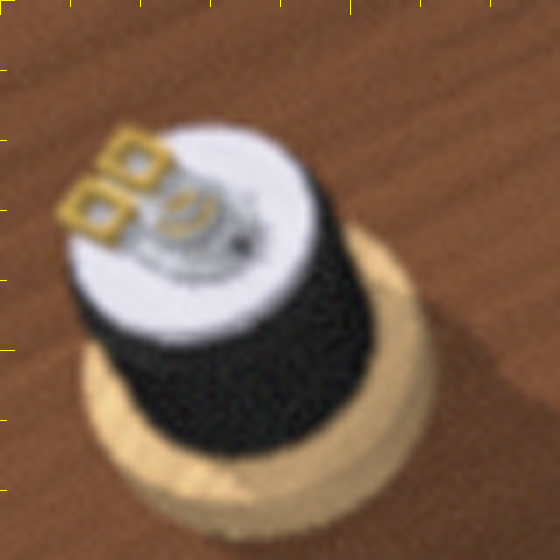

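View pics/s21f.png

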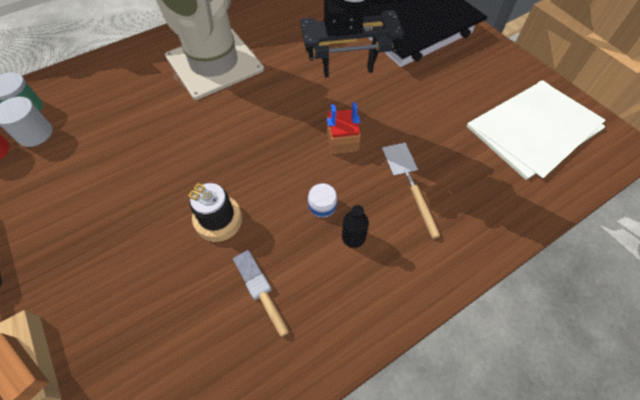

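The ring sits flat and shut below the head. Its eyes in the scene crop dropped from rows 184/131 to 211/160. The pliers are upright in the stand and the bystanders are unmoved. Handing in.

Run:
```python
from h import *
print(r.close_job())
```

```text
the job is handed in; nothing more can be done
None
```

The retaining ring is fitted in the axle's groove and the pliers are back upright in their stand. I handed the job in after about 18 s, with nothing touching the robot.

- **Fitting:** I put both pins into the eyes and spread the ring to about 0.24 rad (grips 31.4 mm apart). It passed over the axle head and pressed the cap to its stop at about 13 N, just after the first contact with the stop.
- **Closing:** When I let go, the ring did not close completely at first, with roughly 3 mm of extra gap between the eyes. It shut fully once I eased the feet up about 2.5 mm.
- **Ring check:** The eyes measure 19.6 mm apart if taken at 118 mm height (20 mm expected). The axle head stands above the ring, and the lift-off force was back to the pliers' weight alone. I did not measure directly how far the ring holds the cap down.
- **Pliers check:** The plate lies flat and centred on the stand's rim. It pressed on the rim at about 9 N before I released it.
- **Other objects:** The ink tin, bottle, palette knife and brush look unmoved in the last picture.

No check failed. While lowering the pliers into the stand, the arm overshot by about 4 mm sideways; I corrected that before the pins entered the well. The last arm joint came within about 0.1 rad of its limit at the roller but stayed in range.

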